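# Set the switch pattern on a covered kitchen power console

## Robot

A 6-joint arm with a two-finger parallel gripper is mounted at the origin on the work surface. World frame = base frame: x ahead of the robot, y to its left, z up, the work surface at z = 0. Lengths are in m, angles in rad, forces in N, time in s.
With the tool pointing down it reaches from about 0.35 to 0.775 m from the base axis. Payload 5.5 kg.
Tool frame: the origin (TCP) lies at the very end of the fingers, on their centre line; the grasp point (between the pads) lies 19 mm behind it; y points along the fingers, x is the direction in which the jaws open and shut, and the axes are right-handed (so a half turn about y gives the same grasp; the last joint's range is limited). The gripper opens to 85 mm and grips with 20 to 120 N. Pads are 22 mm wide; open, the fingers measure 114 mm over their backs; the gripper's body (76 mm by 85 mm) begins 54 mm behind the grasp point. The pads swing forward as they close: fully open they stand 13 mm farther back than shut.
Start: joints at [-1.47, 0.313, 0.046, 1.304, 0, 1.431], TCP at [0.137, -0.558, 0.231] pointing down, gripper open.
Joint ranges: [-2.76, 2.76], [-0.86, 1.69], [-1.03, 1.26], [-2.2, 2.34], [-1.47, 1.5], [-3.14, 3.14]. Speed limits (rad/s): [2.57, 2.57, 3.14, 3.14, 3.14, 3.14].

## Interface

Orientations are given as a unit quaternion [w, x, y, z].
In Python, from workcell import r, imaging, spotter gives the robot as it stands. The module is installed in compiled form; this text tells all that it offers.
- The arm moves only by the tool move_arm, never from a script. Its argument "plan" is a list that holds one entry, the list of rows, each a list of 4 numbers: the shift along the tool's x, y, z in cm, then the turn about the tool's y in degrees. In form: [[[dx, dy, dz, turn], ...]]. A call has 1 to 8 rows; each row is the pose to reach, as a shift and turn from the pose measured when the call began, along the tool's axes at that moment; what a row does not reach only later rows make up. A row lasts 1/10 s, in which the tool goes at most 50 mm and 8.59 degrees, less where a joint would pass 70% of its speed; a pose out of reach is approached as far as the arm can. A call with a gripper value outside its range is refused whole. "fingers" is the finger opening in cm, from 0 to 8.54, set as the call begins (left out, the last holds). The fingers move at their own pace and stop on an object; "newtons" is the grip in N (left out, the last holds). Time passes only in rows, so rows that repeat a pose let the fingers close. It gives the time, the measured TCP pose, the force and the opening at its end, in the units of the state.
- r.sense(): the state, without advancing time (a new reading comes with each control period).
- imaging.capture(name): name is "side" or "top" or "wrist"; returns the picture (420x560x3 uint8, blue, green, red); there is no depth.
- imaging.calibration(name): a dict with "camera_matrix" (3x3 intrinsics, pixels), "origin" and "orientation" of the camera in the world. Camera axes: x right, y down, z forward; pixel columns grow to the right and rows downward; lengths in m; the calibration is good to about 2 mm. The wrist camera is an equidistant fisheye: a pixel r from the principal point sees the ray r / f radians off the axis. A picture is of the moment at which its call begins: read the wrist's pose just before it. calibration takes no time and is no camera call; for the wrist camera it gives the pose at the moment of the call.
- r.close_job(): hands the job in, once; it reports no verdict.
Trained networks look in the newest picture that a camera, given by its name, has taken for a name from the list of things; names that differ only in an ending like _2 or _b are one class to them, and where a whole thing is asked for, a point or a joint stands for the part that bears it (a point fixed in the world has none). Each returns a list of dicts, best first, with "p" (0 to 1); they miss things now and then, are a little off and sometimes report something else, mostly with a low value. They report only what shows in the picture. A call takes as long as a camera call.
- spotter.find_in(camera, thing): "point" ([x, y, z] in m, in world coordinates, good to about 4 mm: the middle of the surface that is visible of it).
- spotter.cut_out(camera, thing): "region" (420x560 bool, what is visible of it).
The state is a dict: "t": time; "joint_pos": joint angles; "qd": joint speeds; "joint_efforts": joint torques, N m; "tool_pos": TCP position; "orientation": TCP orientation; "force": force on the tool from outside, world axes, zero at the start; "moment": the same for the moment, N m; "opening": finger opening in m.
Only numpy, scipy, OpenCV 4.12 (cv2) and the standard library are available. Lean on these libraries where they do the work, as an engineer would, in place of code of your own. Each camera call takes 0.05 s, during which the arm holds its last target.

## Task

Set the kitchen's power console for the night: open its clear splash cover, flip the five rocker switches so that they read, from left to right as you face the front, on, off, on, on, off (on = lower half pressed in and the red band showing at the top), then shut the cover fully again. Some rockers may already be right; leave the canister, plate, tenderizer and bowl where they are.

Things in the scene. Friction and masses are not known exactly. Their poses are not given: they have to be found in the camera images.
- console: Wedge-shaped aluminium power console fixed on the counter, 270 mm wide (y), 110 deep (x), 89 high. Origin: centre of its underside; x points from its front (robot's side) to its back, y to the left of someone facing its front, z up. Front wall 40 mm high, 50 mm before the origin; from its top edge the flat switch face slopes up and back at 27 degrees for 108 mm, under a clear splash cover.
- cover (a joint): Hinge of the clear splash cover, rad: 0 shut, 1.83 fully open (stop). Stiff hinge: the cover stays at any angle it is left at; 1 to 2 N at its tab moves it. Fully open it stands 105 degrees off the switch face and overhangs the rockers: they are then reached with a tool tilted forward, about square to the face. Plate 3 mm thick, 254 wide, reaching 92 mm from the hinge, rims 18 mm deep.
- cover_tab (a point): Centre of the round bar that ends the black pull tab at the cover's free lower edge; moves with it. Bar 14 mm in diameter, 26 mm long, axis parallel to the hinge (console y), 117 mm from the hinge axis, 25 mm beyond the cover's edge. Both ends are free: pinched across the 26 mm, it can turn between the jaws. Height over the counter 48 mm shut (28 mm before the front wall), 216 mm fully open.
- cover_hinge (a point): Middle of the cover's hinge axis, fixed on the console, 101 mm above the counter, at the upper end of the switch face and 20 mm off it. The axis runs along console y. As the cover opens, the tab swings forward and up, then back over the hinge.
- rocker1_mid (a point): Rocker 1 of 5, counted from the left facing the console's front (rocker 1 at its +y end, pitch 46 mm). Fixed point: centre of the rocker's top face when level, 6 mm off the switch face, 52 mm down the slope from the hinge line. Black rocker, 32 mm wide (console y), 44 mm long up and down the slope, pivots about its middle.
- rocker1 (a joint): Rocker 1, rad: +0.22 on (lower half in, upper half standing out with its red end band showing), -0.22 off (upper half in, red band hidden, lower half out). The standing end is 5 mm above level. Press the standing half, square to the face, 13 mm from the middle: after 3 mm (up to 5 N) it passes level, snaps over by itself and stays.
- rocker2_mid (a point): Rocker 2 of 5, counted from the left facing the console's front (rocker 1 at its +y end, pitch 46 mm). Fixed point: centre of the rocker's top face when level, 6 mm off the switch face, 52 mm down the slope from the hinge line. Black rocker, 32 mm wide (console y), 44 mm long up and down the slope, pivots about its middle.
- rocker2 (a joint): Rocker 2, rad: +0.22 on (lower half in, upper half standing out with its red end band showing), -0.22 off (upper half in, red band hidden, lower half out). The standing end is 5 mm above level. Press the standing half, square to the face, 13 mm from the middle: after 3 mm (up to 5 N) it passes level, snaps over by itself and stays.
- rocker3_mid (a point): Rocker 3 of 5, counted from the left facing the console's front (rocker 1 at its +y end, pitch 46 mm). Fixed point: centre of the rocker's top face when level, 6 mm off the switch face, 52 mm down the slope from the hinge line. Black rocker, 32 mm wide (console y), 44 mm long up and down the slope, pivots about its middle.
- rocker3 (a joint): Rocker 3, rad: +0.22 on (lower half in, upper half standing out with its red end band showing), -0.22 off (upper half in, red band hidden, lower half out). The standing end is 5 mm above level. Press the standing half, square to the face, 13 mm from the middle: after 3 mm (up to 5 N) it passes level, snaps over by itself and stays.
- rocker4_mid (a point): Rocker 4 of 5, counted from the left facing the console's front (rocker 1 at its +y end, pitch 46 mm). Fixed point: centre of the rocker's top face when level, 6 mm off the switch face, 52 mm down the slope from the hinge line. Black rocker, 32 mm wide (console y), 44 mm long up and down the slope, pivots about its middle.
- rocker4 (a joint): Rocker 4, rad: +0.22 on (lower half in, upper half standing out with its red end band showing), -0.22 off (upper half in, red band hidden, lower half out). The standing end is 5 mm above level. Press the standing half, square to the face, 13 mm from the middle: after 3 mm (up to 5 N) it passes level, snaps over by itself and stays.
- rocker5_mid (a point): Rocker 5 of 5, counted from the left facing the console's front (rocker 1 at its +y end, pitch 46 mm). Fixed point: centre of the rocker's top face when level, 6 mm off the switch face, 52 mm down the slope from the hinge line. Black rocker, 32 mm wide (console y), 44 mm long up and down the slope, pivots about its middle.
- rocker5 (a joint): Rocker 5, rad: +0.22 on (lower half in, upper half standing out with its red end band showing), -0.22 off (upper half in, red band hidden, lower half out). The standing end is 5 mm above level. Press the standing half, square to the face, 13 mm from the middle: after 3 mm (up to 5 N) it passes level, snaps over by itself and stays.
- canister_mid (a point): Centre (half-way up) of the closed spring-latch stainless steel canister, 104 mm in diameter, 139 mm high. Loose bystander.
- plate_mid (a point): Centre (half-way up) of the white melamine plate, 210 mm in diameter, 18 mm high. Loose bystander.
- tenderizer_mid (a point): Point on the axis, 20 mm up, about the middle of the cast aluminium meat tenderizer that lies on the counter, about 216 mm long, 40 mm high, head 72 mm across. Loose bystander.
- bowl_mid (a point): Centre (half-way up) of the orange silicone pinch bowl, 84 mm in diameter, 36 mm high. Loose bystander.

How it is judged:
On the way, in this order (a step that is already met when the one before it is completed fails the run):
1. the splash cover is opened (value of joint cover above 0.9 rad), for 0.1 s.
2. the rockers read on, off, on, on, off from the left (value of joint each of rocker1, rocker3, rocker4 above 0.12 rad and value of joint each of rocker2, rocker5 below -0.12 rad), for 0.2 s.
At the end, for the whole second after the job is handed in: Rockers 1, 3 and 4 (from the left, facing the front) are on (joint above 0.12 rad) and rockers 2 and 5 off (below -0.12 rad), and the cover is shut (within 0.07 rad, 8 mm at its tab) and at rest (all of step 2 and value of joint cover below 0.07 rad and velocity of joint cover between -0.1 and 0.1 rad/s); the robot touches nothing.
It fails at once if the canister is shifted more than 30 mm or tipped (distance of canister_mid from where it was at the start of the episode above 0.03 m or angle between canister_mid's own z axis and vertical above 0.3 rad).
It fails at once if the plate is shifted more than 30 mm or tipped (distance of plate_mid from where it was at the start of the episode above 0.03 m or angle between plate_mid's own z axis and vertical above 0.3 rad).
It fails at once if the tenderizer is shifted more than 30 mm or tipped (distance of tenderizer_mid from where it was at the start of the episode above 0.03 m or angle between tenderizer_mid's own z axis and vertical above 0.3 rad).
It fails at once if the bowl is shifted more than 30 mm or tipped (distance of bowl_mid from where it was at the start of the episode above 0.03 m or angle between bowl_mid's own z axis and vertical above 0.3 rad).
It also fails if it takes over 70 s, if anything falls off the work surface, if the arm or the gripper's body presses on something with over 40 N, if the wrist force passes 120 N, or if a joint passes its speed limit or range.

## Working session

There is one attempt and no reset: what is moved stays moved. The work goes in short steps, Python scripts to look and compute and a tool call to move; the robot and the scene stay as the last step left them, time stands still between calls to the robot, and variables do not carry over. Pictures are saved under pics/ and viewed, and the job is handed in when it is done.

Besides the shell and the picture viewer there is one more tool, called after "Request:" in YAML: its name, and indented under it one key for each argument. move_arm: Moves the arm, as the interface text tells. Its arguments: {"type":"object","properties":{"plan":{"type":"array","items":{"type":"array","items":{"type":"array","items":{"type":"number"}}}},"fingers":{"type":"number"},"newtons":{"type":"number"}},"required":["plan"]}

```bash
mkdir -p pics; cat > h.py <<'E'
import numpy as np, cv2
from scipy.spatial.transform import Rotation as R
from workcell import r, imaging, spotter
def rot(q): return R.from_quat([q[1],q[2],q[3],q[0]]).as_matrix()
E
python3 - <<'E'
from h import *
s=r.sense(); print(s)
for c in ("side","top","wrist"):
    im=imaging.capture(c); cv2.imwrite(f"pics/{c}0.png",im); print(c,imaging.calibration(c))
E
```

```text
{'t': 0.0, 'joint_pos': array([-1.46958294e+00,  3.13988929e-01,  4.49767722e-02,  1.30361655e+00,
        3.69679548e-05,  1.43120412e+00]), 'qd': array([ 1.89230342e-04, -2.82317494e-05,  5.49758640e-05, -1.34085923e-03,
        6.20251580e-04, -9.75119944e-04]), 'joint_efforts': array([-3.08048448e-04, -4.80624855e+01,  2.98533136e+01,  1.93052553e-02,
       -1.19067636e-04, -1.83391001e-05]), 'tool_pos': array([ 0.13708196, -0.55788743,  0.23041451]), 'orientation': array([ 0.55691184, -0.55596011,  0.43676375, -0.43588414]), 'force': array([ 0.88580782, -0.35705046,  0.51719054]), 'moment': array([-0.00311365, -0.04935454, -0.0011075 ]), 'opening': 0.08585720389762376}
side {'camera_matrix': array([[431.08096047,   0.        , 285.78979463],
       [  0.        , 431.08096047, 216.25586027],
       [  0.        ,   0.        ,   1.        ]]), 'origin': array([ 0.32109679, -0.6816721 ,  0.61301667]), 'orientation': array([-0.45255321,  0.88091737, -0.12126404,  0.06689703])}
top {'camera_matrix': array([[507.12315716,   0.        , 280.73014107],
       [  0.        , 507.12315716, 204.50268475],
       [  0.        ,   0.        ,   1.        ]]), 'origin': array([0.38263141, 0.05137365, 1.26888933]), 'orientation': array([ 0.0428022 , -0.70469494,  0.7067747 , -0.0451943 ])}
wrist {'camera_matrix': array([[325.1922621 ,   0.        , 275.03485715],
       [  0.        , 325.1922621 , 213.77641452],
       [  0.        ,   0.        ,   1.        ]]), 'origin': array([ 0.21946451, -0.5373539 ,  0.37456475]), 'orientation': array([ 0.12949975,  0.77641579, -0.60820337, -0.10245489])}
```

View pics/side0.png

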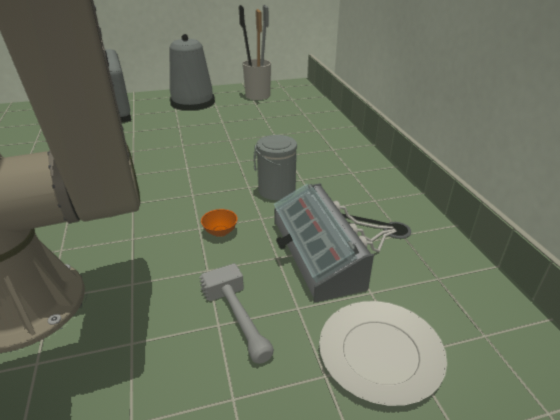

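View pics/top0.png

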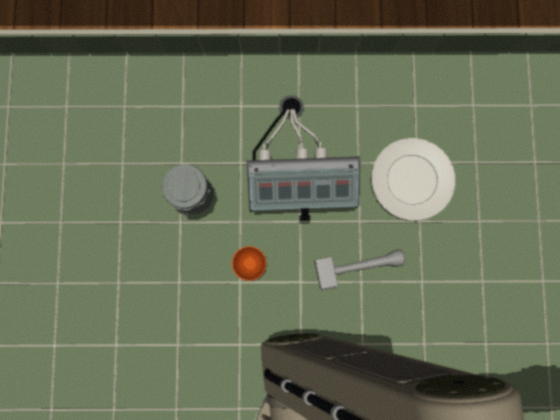

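```bash
python3 - <<'E'
from h import *
for c in ("side","top"):
    imaging.capture(c)
    for n in ("cover_tab","console","cover_hinge","rocker1_mid","rocker3_mid","rocker1","canister_mid","plate_mid","tenderizer_mid","bowl_mid"):
        d=spotter.find_in(c,n)
        print(c,n,[(np.round(e["point"],3),round(e["p"],2)) for e in d[:6]])
print(r.sense()["t"])
E
```

```text
side cover_tab [(array([ 0.568, -0.032,  0.08 ]), 0.89)]
side console [(array([ 0.582, -0.045,  0.074]), 0.77), (array([0.555, 0.226, 0.094]), 0.61)]
side cover_hinge [(array([ 0.584, -0.048,  0.067]), 0.84), (array([ 0.608, -0.288,  0.011]), 0.5)]
side rocker1_mid [(array([ 0.584, -0.05 ,  0.068]), 0.73), (array([0.398, 0.14 , 0.02 ]), 0.65), (array([ 0.573, -0.034,  0.079]), 0.56)]
side rocker3_mid [(array([ 0.587, -0.051,  0.067]), 0.87)]
side rocker1 []
side canister_mid [(array([0.556, 0.226, 0.097]), 0.84), (array([ 0.583, -0.05 ,  0.068]), 0.33)]
side plate_mid [(array([ 0.605, -0.289,  0.009]), 0.97)]
side tenderizer_mid [(array([ 0.386, -0.107,  0.029]), 0.8)]
side bowl_mid [(array([0.396, 0.139, 0.018]), 0.56)]
top cover_tab [(array([ 0.571, -0.005,  0.081]), 0.56)]
top console [(array([0.592, 0.008, 0.084]), 0.86)]
top cover_hinge [(array([0.595, 0.001, 0.08 ]), 0.65)]
top rocker1_mid [(array([0.593, 0.001, 0.079]), 0.91)]
top rocker3_mid [(array([0.596, 0.003, 0.08 ]), 0.68)]
top rocker1 [(array([0.592, 0.004, 0.086]), 0.67)]
top canister_mid [(array([0.564, 0.259, 0.133]), 0.64)]
top plate_mid [(array([ 0.608, -0.286,  0.006]), 0.7)]
top tenderizer_mid [(array([ 0.385, -0.103,  0.034]), 0.94), (array([0.596, 0.007, 0.082]), 0.45)]
top bowl_mid [(array([0.396, 0.126, 0.019]), 0.82)]
1.25
```

```bash
python3 - <<'E'
import cv2
t=cv2.imread("pics/top0.png")[140:230,235:375]; cv2.imwrite("pics/top0z.png",cv2.resize(t,None,fx=5.6,fy=5.6,interpolation=cv2.INTER_CUBIC))
t=cv2.imread("pics/side0.png")[175:305,260:390]; cv2.imwrite("pics/side0z.png",cv2.resize(t,None,fx=4.6,fy=4.6,interpolation=cv2.INTER_CUBIC))
E
```

```text
(no output)
```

View pics/top0z.png

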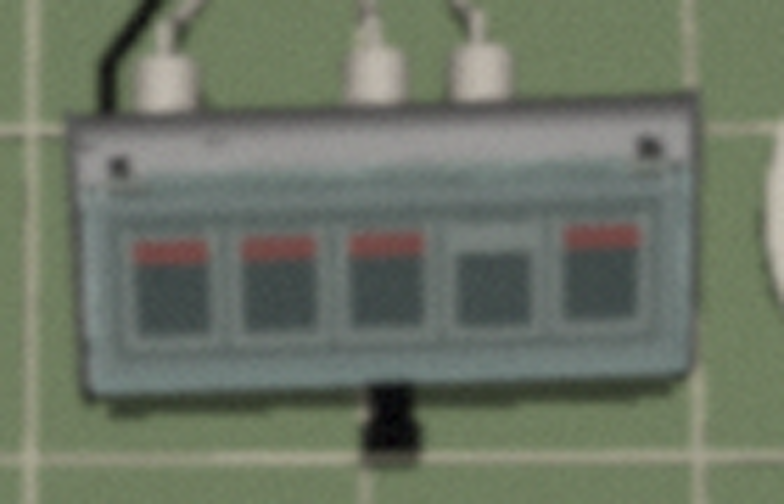

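View pics/side0z.png

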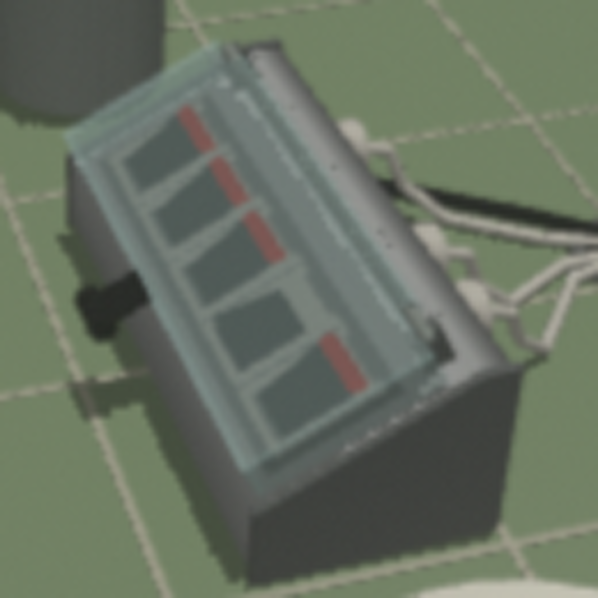

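```bash
python3 - <<'E'
from h import *
from scipy.optimize import least_squares
s=r.sense(); M=rot(s["orientation"]); print(np.round(M,3)); c=imaging.calibration("wrist")
print("cam in tool",M.T@(c["origin"]-s["tool_pos"]), "axis", M.T@rot(c["orientation"])[:,2])
# console fit
Z=lambda u,x0,y0,k:(x0+u[0]/5.6-.41,y0+u[1]/5.6-.41)
T=lambda u,v:(235+u/5.6-.41,140+v/5.6-.41)
S=lambda u,v:(260+u/4.6-.39,175+v/4.6-.39)
sl=np.deg2rad(27)
F=lambda s_,o,y:np.array([-.05+s_*np.cos(sl)-o*np.sin(sl),y,.04+s_*np.sin(sl)+o*np.cos(sl)])
yr=lambda i:(3-i)*.046
obs=[("top",T(391,440),[-.078,0,.048]),("side",S(95,307),[-.078,0,.048]),
("top",T(695,97),[.06,-.135,.089]),("top",T(68,118),[.06,.135,.089]),
("side",S(247,585),[-.05,-.135,0]),("side",S(497,535),[.06,-.135,0]),("side",S(522,370),[.06,-.135,.089])]
# on rockers: dark+red outline centre approx at level mid
for i,(u,v) in {1:(172,287),2:(280,282),3:(387,279),5:(602,272)}.items(): obs.append(("top",T(u,v),F(.043,.006,yr(i))))
C={k:imaging.calibration(k) for k in("top","side")}
def proj(k,p):
    c=C[k]; q=rot(c["orientation"]).T@(p-c["origin"]); q=c["camera_matrix"]@q; return q[:2]/q[2]
def world(x,p): return np.array([x[0]+np.cos(x[2])*p[0]-np.sin(x[2])*p[1],x[1]+np.sin(x[2])*p[0]+np.cos(x[2])*p[1],p[2]])
f=lambda x:np.concatenate([proj(k,world(x,np.array(p)))-uv for k,uv,p in obs])
o=least_squares(f,[.6,0,0],loss="soft_l1"); print(o.x, np.round(f(o.x).reshape(-1,2),1))
for n,p in [("tab",[-.078,0,.048]),("hinge",[.0255,0,.101])]+[(f"r{i}",F(.043,.006,yr(i))) for i in range(1,6)]: print(n,np.round(world(o.x,np.array(p)),4))
E
```

```text
[[ 0.239  0.     0.971]
 [-0.971 -0.     0.239]
 [ 0.    -1.    -0.   ]]
cam in tool [-0.00062082 -0.14394773  0.08495446] axis [ 8.57351918e-05  9.45400394e-01 -3.25911164e-01]
[ 0.58304562 -0.0077548   0.02817187] [[-0.1 -1.3]
 [-0.2  1.2]
 [ 1.1 -1.3]
 [-0.6 -1.6]
 [ 1.3  0.2]
 [-1.  -1.1]
 [-0.8  0.6]
 [ 0.1  0.2]
 [-0.1  0.5]
 [-0.   0.4]
 [-0.2  0.5]]
tab [ 0.5051 -0.01    0.048 ]
hinge [ 0.6085 -0.007   0.101 ]
r1 [0.566  0.0838 0.0649]
r2 [0.5673 0.0378 0.0649]
r3 [ 0.5686 -0.0082  0.0649]
r4 [ 0.5699 -0.0541  0.0649]
r5 [ 0.5712 -0.1001  0.0649]
```

Request:
move_arm:
  plan:
    - [[-3, -2, 2.8, -8.5], [-6, -5, 5.6, -17], [-9, -8, 8.4, -25.5], [-12.5, -10, 11.5, -34], [-16, -12, 14.5, -42.5], [-19.5, -14, 18, -51], [-23, -15, 21.5, -59.5], [-26.5, -16, 24.5, -68]]

```text
t: 2.05
tool_pos: [0.3109, -0.2444, 0.3915]
orientation: [-0.705, 0.706, -0.048, 0.049]
force: [1.0, -0.4, -0.4]
opening: 0.0854
```

```bash
cat > st.py <<'E'
from h import *
s=r.sense(); M=rot(s["orientation"])
print("t",s["t"],"q",np.round(s["joint_pos"],3),"F",np.round(s["force"],1),"op",round(s["opening"],4))
print("pos",np.round(s["tool_pos"],4)); print(np.round(M,3))
E
python3 st.py
```

```text
t 2.05 q [-0.87  -0.036  0.026  1.631  0.     0.839] F [ 1.  -0.4 -0.4] op 0.0854
pos [ 0.3109 -0.2444  0.3915]
[[ 0.991  0.001  0.137]
 [-0.137 -0.001  0.991]
 [ 0.001 -1.    -0.001]]
```

Request:
move_arm:
  plan:
    - [[1.5, 0, 3.2, -8.5], [3, 0, 6.4, -17], [4.5, 0, 9.6, -25.5], [6, 0, 12.8, -34], [7.5, 0, 16, -42.5], [9, 0, 19.2, -51], [10, -1, 22.4, -59.5], [10.6, -1, 25.2, -68]]

```text
t: 2.85
tool_pos: [0.4515, -0.0078, 0.4022]
orientation: [-0.61, 0.612, 0.357, -0.356]
force: [0.5, 0.1, 0.3]
opening: 0.0852
```

```bash
python3 st.py
```

```text
t 2.85 q [-1.950e-01  7.800e-02  1.690e-01  1.659e+00 -1.000e-03  3.200e-01] F [0.5 0.1 0.3] op 0.0852
pos [ 0.4515 -0.0078  0.4022]
[[ 0.492  0.003 -0.87 ]
 [ 0.87  -0.001  0.492]
 [ 0.    -1.    -0.003]]
```

Request:
move_arm:
  plan:
    - [[2.5, 0, 1.5, -8], [5, 0, 3, -16], [8.5, 0, 4.7, -24], [8.5, 0, 4.7, -31], [8.5, 0, 4.7, -31]]

```text
t: 3.35
tool_pos: [0.4523, 0.0904, 0.4021]
orientation: [-0.492, 0.494, 0.508, -0.507]
force: [-0.6, -0.5, 0.1]
opening: 0.0855
```

```bash
python3 st.py
```

```text
t 3.35 q [ 0.024  0.098  0.191  1.661 -0.002 -0.005] F [-0.6 -0.5  0.1] op 0.0855
pos [0.4523 0.0904 0.4021]
[[-0.029  0.003 -1.   ]
 [ 1.    -0.002 -0.029]
 [-0.002 -1.    -0.003]]
```

```bash
python3 - <<'E'
from h import *
c=imaging.calibration("top");K=np.linalg.inv(c["camera_matrix"]);M=rot(c["orientation"])
for uv in [(280,52),(280,30),(280,105)]:
    d=M@(K@np.array([*uv,1])); 
    for z in (0,.06): print(uv,z,c["origin"]+d*(z-c["origin"][2])/d[2])
E
```

```text
(280, 52) 0 [0.94418222 0.04746813 0.        ]
(280, 52) 0.06 [0.91762904 0.0476528  0.06      ]
(280, 30) 0 [1.00489357 0.04728798 0.        ]
(280, 30) 0.06 [0.97546962 0.04748118 0.06      ]
(280, 105) 0 [0.80069895 0.04789387 0.        ]
(280, 105) 0.06 [0.78093044 0.04805841 0.06      ]
```

Request:
move_arm:
  plan:
    - [[0, 0, -5, 0], [0, 0, -10, 0], [0, 0, -15, 0], [0, 0, -20, 0], [0, 0, -25, 0], [0, 0, -30, 0], [0, 0, -35, 0], [0, 0, -38, 0]]

```text
t: 4.15
tool_pos: [0.7526, 0.0924, 0.3568]
orientation: [-0.485, 0.503, 0.516, -0.496]
force: [-0.7, -0.5, 0.5]
opening: 0.0852
```

```bash
python3 st.py
```

```text
t 4.15 q [ 1.600e-02  8.400e-01  1.261e+00  1.953e+00  1.000e-03 -8.000e-03] F [-0.7 -0.5  0.5] op 0.0852
pos [0.7526 0.0924 0.3568]
[[-0.025  0.038 -0.999]
 [ 1.     0.002 -0.025]
 [ 0.001 -0.999 -0.038]]
```

Request:
move_arm:
  plan:
    - [[0, 0, -12, 0], [0, 0, -12, 0], [0, 0, -12, 0]]

```text
t: 4.45
tool_pos: [0.8024, 0.0876, 0.3212]
orientation: [-0.473, 0.515, 0.528, -0.482]
force: [-0.8, 1.1, 0.7]
opening: 0.0855
```

```bash
python3 st.py
```

```text
t 4.45 q [ 0.008  0.891  1.265  1.856  0.004 -0.014] F [-0.8  1.1  0.7] op 0.0855
pos [0.8024 0.0876 0.3212]
[[-0.022  0.088 -0.996]
 [ 1.     0.005 -0.021]
 [ 0.003 -0.996 -0.088]]
```

```bash
python3 - <<'E'
from h import *
for i in range(3):
    print(r.sense()["joint_pos"],r.sense()["qd"]); imaging.capture("wrist")
E
```

```text
[ 0.00782254  0.89129658  1.26475014  1.85619285  0.00448106 -0.01368549] [-0.00833311  0.08625675  0.01594198 -0.13810873  0.00796315 -0.02123667]
[ 0.00780594  0.89245681  1.26402849  1.85541961  0.0044747  -0.01398766] [ 0.00493435 -0.01300281  0.00093071  0.03989673 -0.00094315 -0.00378476]
[ 0.00819565  0.89132596  1.26457246  1.85747316  0.00453555 -0.01418475] [ 0.00925114 -0.02721012  0.01568529  0.03290007  0.0017768  -0.00348996]
```

Request:
move_arm:
  plan:
    - [[0, -20, -8, 0], [0, -20, -8, 0], [0, -20, -8, 0], [0, -20, -8, 0]]

```text
t: 5.0
tool_pos: [0.7625, 0.0801, 0.4047]
orientation: [-0.46, 0.526, 0.541, -0.468]
force: [0.3, 0.2, -0.3]
opening: 0.0855
```

```bash
python3 st.py
```

```text
t 5.0 q [-0.003  0.781  1.265  1.917  0.009 -0.026] F [ 0.3  0.2 -0.3] op 0.0855
pos [0.7625 0.0801 0.4047]
[[-0.024  0.138 -0.99 ]
 [ 1.     0.008 -0.023]
 [ 0.005 -0.99  -0.138]]
```

Request:
move_arm:
  plan:
    - [[0, -20, -20, 0], [0, -20, -20, 0]]

```text
t: 5.2
tool_pos: [0.7664, 0.0756, 0.4291]
orientation: [-0.447, 0.537, 0.553, -0.454]
force: [0.2, 0.1, 0.4]
opening: 0.0851
```

```bash
python3 st.py
```

```text
t 5.2 q [-0.011  0.751  1.265  1.896  0.013 -0.033] F [0.2 0.1 0.4] op 0.0851
pos [0.7664 0.0756 0.4291]
[[-0.024  0.187 -0.982]
 [ 1.     0.011 -0.022]
 [ 0.007 -0.982 -0.187]]
```

Request:
move_arm:
  plan:
    - [[1.5, -20, -20, 0], [1.5, -20, -20, 0]]

```text
t: 5.4
tool_pos: [0.7673, 0.0761, 0.4554]
orientation: [-0.434, 0.547, 0.564, -0.44]
force: [-0.1, -0.9, -0.2]
opening: 0.0852
```

Request:
move_arm:
  plan:
    - [[1.5, -15, -25, 0], [1.5, -15, -25, 0]]

```text
t: 5.6
tool_pos: [0.7816, 0.077, 0.4688]
orientation: [-0.42, 0.558, 0.576, -0.425]
force: [-0.2, -0.4, 0.3]
opening: 0.0855
```

Request:
move_arm:
  plan:
    - [[1, -15, -25, 0], [1, -15, -25, 0]]

```text
t: 5.8
tool_pos: [0.7944, 0.0761, 0.4846]
orientation: [-0.406, 0.568, 0.587, -0.41]
force: [0.9, -0.5, -0.7]
opening: 0.0852
```

```bash
python3 st.py
```

```text
t 5.8 q [-0.014  0.694  1.265  1.801  0.024 -0.033] F [ 0.9 -0.5 -0.7] op 0.0852
pos [0.7944 0.0761 0.4846]
[[-0.025  0.334 -0.942]
 [ 1.     0.019 -0.02 ]
 [ 0.012 -0.942 -0.335]]
```

Request:
move_arm:
  plan:
    - [[1.5, -18, -18, 0], [1.5, -18, -18, 0]]

```text
t: 6.0
tool_pos: [0.7874, 0.0771, 0.5182]
orientation: [-0.392, 0.577, 0.598, -0.395]
force: [-0.6, 0.1, 0.1]
opening: 0.0853
```

Request:
move_arm:
  plan:
    - [[1.5, -18, -18, 0], [1.5, -18, -18, 0]]

```text
t: 6.2
tool_pos: [0.7784, 0.0781, 0.5531]
orientation: [-0.377, 0.587, 0.608, -0.379]
force: [-0.5, -0.5, 0.1]
opening: 0.0855
```

Request:
move_arm:
  plan:
    - [[1.5, -18, -18, 0], [1.5, -18, -18, 0]]

```text
t: 6.4
tool_pos: [0.7682, 0.0789, 0.5874]
orientation: [-0.362, 0.596, 0.618, -0.362]
force: [0.1, -0.2, 0.2]
opening: 0.0854
```

Request:
move_arm:
  plan:
    - [[1.5, -18, -18, 0], [1.5, -18, -18, 0]]

```text
t: 6.6
tool_pos: [0.756, 0.0797, 0.6216]
orientation: [-0.347, 0.604, 0.628, -0.346]
force: [-0.2, -0.1, 0.0]
opening: 0.0853
```

Request:
move_arm:
  plan:
    - [[1.5, -18, -18, 0], [1.5, -18, -18, 0]]

```text
t: 6.8
tool_pos: [0.7417, 0.0803, 0.6557]
orientation: [-0.331, 0.613, 0.637, -0.33]
force: [0.1, -0.4, 0.8]
opening: 0.0852
```

```bash
python3 st.py
```

```text
t 6.8 q [-0.016  0.484  1.265  1.755  0.041 -0.028] F [ 0.1 -0.4  0.8] op 0.0852
pos [0.7417 0.0803 0.6557]
[[-0.03   0.562 -0.826]
 [ 0.999  0.032 -0.014]
 [ 0.018 -0.826 -0.563]]
```

```bash
cat >> h.py <<'E'
CX=np.array([.58305,-.00775]); YAW=.02817
def W(p):
    c,s_=np.cos(YAW),np.sin(YAW); return np.array([CX[0]+c*p[0]-s_*p[1],CX[1]+s_*p[0]+c*p[1],p[2]])
SL=np.deg2rad(27)
def F(s_,o,y): return np.array([-.05+s_*np.cos(SL)-o*np.sin(SL),y,.04+s_*np.sin(SL)+o*np.cos(SL)])
def to(p):
    s=r.sense(); M=rot(s["orientation"]); return np.round(100*M.T@(np.array(p)-s["tool_pos"]),2)
E
python3 - <<'E'
from h import *
print(to([.457,-.013,.16]))
E
```

```text
[-9.38 24.66 51.57]
```

Request:
move_arm:
  plan:
    - [[-0.8, 2, 4.3, 0], [-1.6, 4, 8.6, 0], [-2.4, 6, 12.9, 0], [-3.2, 8, 17.2, 0], [-4, 10, 21.5, 0], [-4.8, 12, 25.8, 0], [-5.6, 14, 30, 0], [-6.2, 16.2, 34, 0]]
  fingers: 5

```text
t: 7.6
tool_pos: [0.5806, 0.0275, 0.3805]
orientation: [-0.331, 0.613, 0.638, -0.329]
force: [0.3, 0.0, 0.1]
opening: 0.0499
```

```bash
python3 st.py; python3 -c "
from h import *
print(to([.457,-.013,.16]))"
```

```text
t 7.6 q [-0.152 -0.169 -0.302  0.848  0.117 -0.141] F [0.3 0.  0.1] op 0.0499
pos [0.5806 0.0275 0.3805]
[[-0.03   0.564 -0.826]
 [ 0.999  0.032 -0.015]
 [ 0.018 -0.825 -0.564]]
[-4.07 11.11 22.71]
```

Request:
move_arm:
  plan:
    - [[-0.8, 2.2, 4.3, 0], [-1.6, 4.4, 8.6, 0], [-2.4, 6.6, 12.9, 0], [-3.2, 8.8, 17.2, 0], [-4.1, 11.1, 21.5, 0], [-4.1, 11.1, 22.7, 0], [-4.1, 11.1, 22.7, 0]]

```text
t: 8.3
tool_pos: [0.4553, -0.0131, 0.1591]
orientation: [-0.332, 0.613, 0.637, -0.33]
force: [0.3, -0.3, 0.0]
opening: 0.05
```

```bash
python3 st.py; python3 - <<'E'
from h import *
cv2.imwrite("pics/w1.png",imaging.capture("wrist"))
for n in ("cover_tab",): print([(np.round(e["point"],4),round(e["p"],2)) for e in spotter.find_in("wrist",n)])
E
```

```text
t 8.3 q [-0.361 -0.313 -0.953  0.374  0.23  -0.317] F [ 0.3 -0.3  0. ] op 0.05
pos [ 0.4553 -0.0131  0.1591]
[[-0.029  0.562 -0.827]
 [ 0.999  0.032 -0.013]
 [ 0.019 -0.827 -0.562]]
[(array([ 0.5533, -0.009 ,  0.0759]), 0.85)]
```

View pics/w1.png

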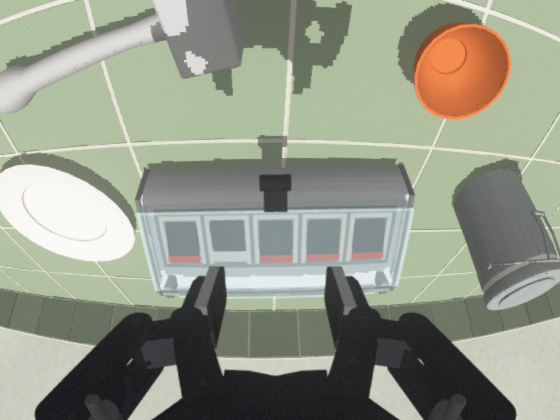

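```bash
cat >> h.py <<'E'
def wproj(p,c=None):
    c=c or imaging.calibration("wrist"); q=rot(c["orientation"]).T@(np.array(p)-c["origin"]); th=np.arctan2(np.hypot(q[0],q[1]),q[2]); K=c["camera_matrix"]
    d=q[:2]/np.hypot(q[0],q[1])*th*K[0,0]; return d+K[:2,2]
E
python3 - <<'E'
from h import *
tab=W([-.078,0,.048]); print(tab)
for p in [tab,tab+[0,.013,0],tab-[0,.013,0],W(F(.043,.006,.092)),W(F(.043,.006,-.092)),W([-.05,.135,.0]),W([-.05,-.135,.0])]: print(wproj(p))
print(to(tab+.014*rot(r.sense()["orientation"])[:,1]))
im=cv2.imread("pics/w1.png")[120:310,130:420]; cv2.imwrite("pics/w1z.png",cv2.resize(im,None,fx=2.7,fy=2.7,interpolation=cv2.INTER_CUBIC))
E
```

```text
[ 0.50508095 -0.00994697  0.048     ]
[275.22514875 171.16051155]
[290.90312396 171.3499221 ]
[259.49585781 171.03663383]
[369.15413468 229.09514881]
[180.85036371 231.29674405]
[403.099071   157.71579753]
[144.62151298 160.13387305]
[ 0.12 13.51  2.89]
```

View pics/w1z.png

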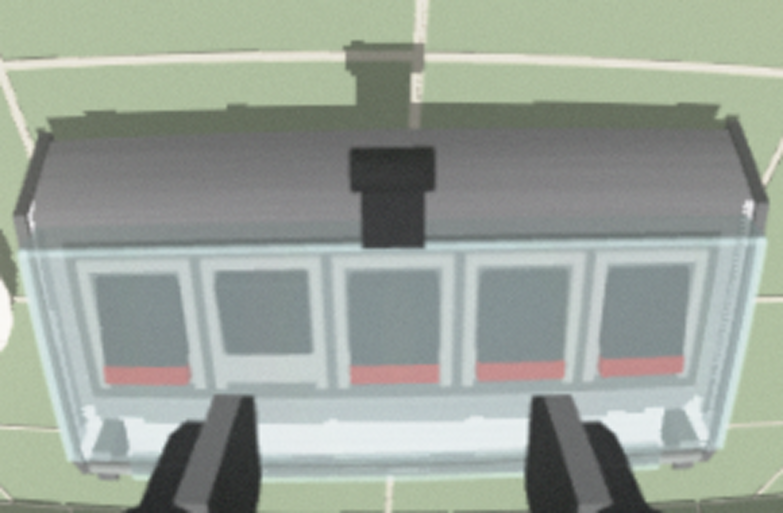

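```bash
python3 - <<'E'
from h import *
from scipy.optimize import least_squares
s=r.sense();M=rot(s["orientation"])
for l in ([.025,-.006,.011],[.025,-.006,-.011],[-.025,-.006,.011],[.025,0,.011],[.025,0,-.011],[.025,-.06,0.011]): print(l,wproj(s["tool_pos"]+M@np.array(l)))
c=imaging.calibration("wrist"); print(M.T@(c["origin"]-s["tool_pos"]),M.T@rot(c["orientation"])[:,2])
T=lambda u,v:np.array((235+u/5.6-.41,140+v/5.6-.41))
S=lambda u,v:np.array((260+u/4.6-.39,175+v/4.6-.39))
Wp=lambda u,v:np.array((130+u/2.7-.31,120+v/2.7-.31))
C={k:imaging.calibration(k) for k in("top","side","wrist")}
yr=lambda i:(3-i)*.046
top=[(T(391,440),[-.078,0,.048])]
for i,(u,v) in {1:(172,287),2:(280,282),3:(387,279),5:(602,272)}.items(): top.append((T(u,v),F(.043,.006,yr(i))))
side=[(S(95,307),[-.078,0,.048]),(S(247,585),[-.05,-.135,0]),(S(497,535),[.06,-.135,0])]
# side rockers 1,3
wr=[(Wp(392,170),[-.078,0,.048]),(Wp(351,170),[-.078,-.013,.048]),(Wp(435,170),[-.078,.013,.048])]
for i,(u,v) in {1:(642,318),2:(520,320),3:(396,325),5:(147,325)}.items(): wr.append((Wp(u,v),F(.043,.006,yr(i))))
def proj(k,p):
    if k=="wrist": return wproj(p,C[k])
    c=C[k]; q=rot(c["orientation"]).T@(p-c["origin"]); q=c["camera_matrix"]@q; return q[:2]/q[2]
def world(x,p): return np.array([x[0]+np.cos(x[2])*p[0]-np.sin(x[2])*p[1],x[1]+np.sin(x[2])*p[0]+np.cos(x[2])*p[1],p[2]])
for nm,sel in (("top",["top"]),("side",["side"]),("wrist",["wrist"]),("all",["top","side","wrist"])):
    D=dict(top=top,side=side,wrist=wr)
    f=lambda x:np.concatenate([proj(k,world(x,np.array(p)))-uv for k in sel for uv,p in D[k]])
    o=least_squares(f,[.58,0,0.03]); print(nm,np.round(o.x,4),np.round(np.sqrt(np.mean(o.fun**2)),2)); 
    print(np.round(o.fun.reshape(-1,2),1).tolist())
E
```

```text
[0.025, -0.006, 0.011] [325.36789624 261.8994804 ]
[0.025, -0.006, -0.011] [322.34709704 300.00011367]
[-0.025, -0.006, 0.011] [220.75846453 261.80505915]
[0.025, 0, 0.011] [323.66698618 256.33633431]
[0.025, 0, -0.011] [320.90106304 293.65435868]
[0.025, -0.06, 0.011] [346.9839662  334.92733662]
[ 0.00085231 -0.14319032  0.08241021] [ 6.18848124e-04  9.45781469e-01 -3.24803064e-01]
top [ 0.5832 -0.0079  0.0295] 0.48
[[-0.0, -1.3], [0.1, 0.2], [-0.0, 0.4], [0.0, 0.4], [-0.1, 0.4]]
side [ 5.855e-01 -8.200e-03 -5.000e-04] 0.62
[[0.7, 0.5], [0.4, -0.0], [-1.1, -0.2]]
wrist [ 0.5978 -0.0065  0.0371] 0.61
[[0.4, 0.4], [0.5, 0.6], [-0.4, 0.2], [-0.9, -0.8], [-0.1, -0.3], [-0.4, -1.2], [0.9, -0.3]]
all [ 0.5931 -0.0078  0.0097] 2.73
[[-0.7, -5.4], [-0.0, -4.6], [-0.2, -4.0], [-0.2, -3.7], [-0.3, -2.9], [4.3, 0.0], [4.9, -0.9], [2.8, -1.4], [1.6, -3.3], [1.5, -3.3], [0.9, -3.3], [-1.1, -1.9], [-0.4, -2.1], [-1.1, -3.7], [-1.4, -4.2]]
```

View pics/wrist0.png

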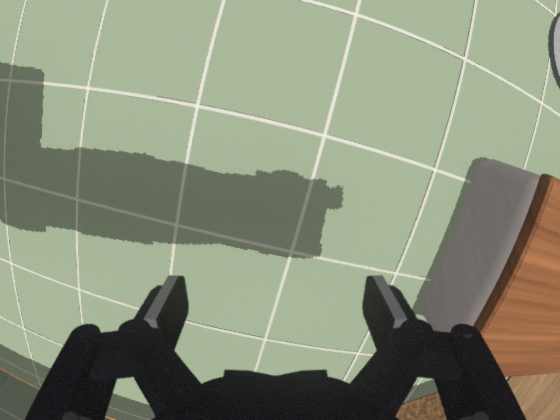

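```bash
python3 - <<'E'
from h import *
for c in ("side","top"):
    im=imaging.capture(c); cv2.imwrite(f"pics/{c}1.png",im)
t=cv2.imread("pics/side1.png")[130:310,230:390]; cv2.imwrite("pics/side1z.png",cv2.resize(t,None,fx=3.3,fy=3.3,interpolation=cv2.INTER_CUBIC))
s=r.sense();M=rot(s["orientation"])
C={k:imaging.calibration(k) for k in("top","side")}
for k in C:
  for l in ([0,0,0],[.03,-.008,0],[-.03,-.008,0],[-.03,-.008,.011],[-.03,-.008,-.011]):
    c=C[k]; q=rot(c["orientation"]).T@(s["tool_pos"]+M@np.array(l)-c["origin"]); q=c["camera_matrix"]@q; print(k,l,q[:2]/q[2])
E
```

```text
top [0, 0, 0] [309.05984513 231.89951295]
top [0.03, -0.008, 0] [295.54440197 234.23425731]
top [-0.03, -0.008, 0] [323.17806869 233.33349983]
top [-0.03, -0.008, 0.011] [323.06933803 237.67515929]
top [-0.03, -0.008, -0.011] [323.28781173 228.95141611]
side [0, 0, 0] [257.93839368 199.99052228]
side [0.03, -0.008, 0] [251.61487014 189.16395631]
side [-0.03, -0.008, 0] [259.60264182 206.28615357]
side [-0.03, -0.008, 0.011] [254.89166307 209.90807959]
side [-0.03, -0.008, -0.011] [264.33096238 202.65089471]
```

View pics/side1z.png

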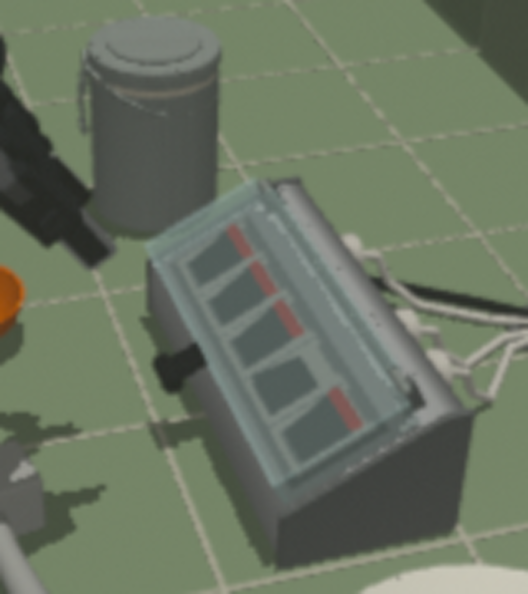

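Request:
move_arm:
  plan:
    - [[0.1, 3, 1.5, 0], [0.1, 6, 2.9, 0], [0.1, 8.5, 2.9, 0], [0.1, 9.5, 2.9, 0], [0.1, 9.5, 2.9, 0]]

```text
t: 9.0
tool_pos: [0.5017, -0.0122, 0.0776]
orientation: [-0.332, 0.611, 0.638, -0.332]
force: [-0.4, 0.3, 0.9]
opening: 0.0501
```

```bash
python3 st.py; python3 - <<'E'
from h import *
for c in ("side","top","wrist"):
    im=imaging.capture(c); cv2.imwrite(f"pics/{c}2.png",im)
t=cv2.imread("pics/side2.png")[180:300,240:370]; cv2.imwrite("pics/side2z.png",cv2.resize(t,None,fx=4.5,fy=4.5,interpolation=cv2.INTER_CUBIC))
t=cv2.imread("pics/top2.png")[150:250,255:355]; cv2.imwrite("pics/top2z.png",cv2.resize(t,None,fx=5.5,fy=5.5,interpolation=cv2.INTER_CUBIC))
E
```

```text
t 9.0 q [-0.307 -0.054 -1.022  0.04   0.202 -0.277] F [-0.4  0.3  0.9] op 0.0501
pos [ 0.5017 -0.0122  0.0776]
[[-0.033  0.559 -0.828]
 [ 0.999  0.033 -0.018]
 [ 0.017 -0.828 -0.56 ]]
```

View pics/side2z.png

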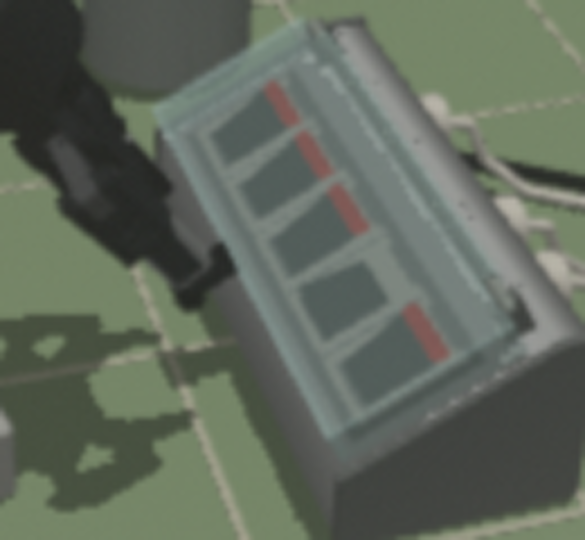

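View pics/top2z.png

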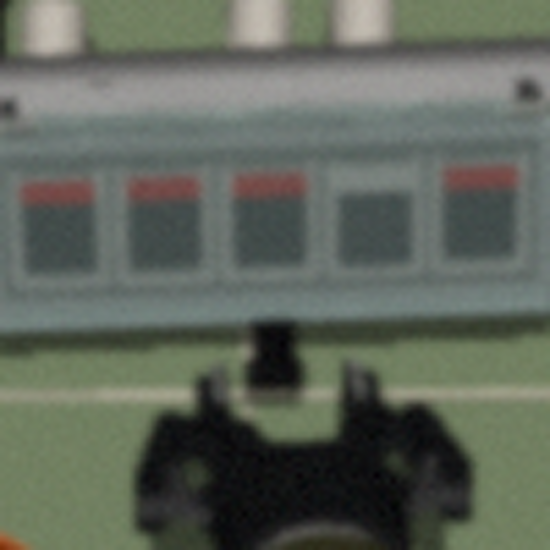

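View pics/wrist2.png

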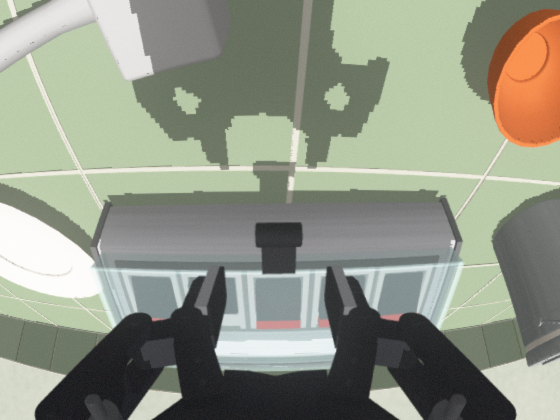

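```bash
python3 - <<'E'
from h import *
s=r.sense();M=rot(s["orientation"])
C={k:imaging.calibration(k) for k in("top","side")}
def pr(k,p):
    c=C[k]; q=rot(c["orientation"]).T@(p-c["origin"]); q=c["camera_matrix"]@q; return q[:2]/q[2]
off=dict(top=(255,150,5.5),side=(240,180,4.5))
for k in C:
  a=off[k]
  for l in ([-.025,-.005,0.011],[-.025,-.005,-.011],[-.039,-.005,.011],[-.039,-.005,-.011],[.025,-.005,-.011],[.039,-.005,-.011]):
    u=pr(k,s["tool_pos"]+M@np.array(l)); print(k,l,np.round(((u+.4)-a[:2])*a[2]))
  tab=W([-.078,0,.048])
  for d in ([0,-.013,0],[0,.013,0],[-.007,0,0],[0,0,.007],[0,-.013,.007]): print(k,"tab",d,np.round((pr(k,tab+d)+.4-a[:2])*a[2]))
print(wproj(W([-.078,0,.048])))
for l in ([-.025,-.005,0.011],[-.025,-.005,-.011]): print(wproj(s["tool_pos"]+M@np.array(l)))
E
python3 - <<'E'
import cv2
t=cv2.imread("pics/side2.png")[210:260,255:305]; cv2.imwrite("pics/side2zz.png",cv2.resize(t,None,fx=11,fy=11,interpolation=cv2.INTER_CUBIC)*2)
E
```

```text
top [-0.025, -0.005, 0.011] [341. 400.]
top [-0.025, -0.005, -0.011] [342. 355.]
top [-0.039, -0.005, 0.011] [374. 399.]
top [-0.039, -0.005, -0.011] [375. 354.]
top [0.025, -0.005, -0.011] [225. 359.]
top [0.039, -0.005, -0.011] [192. 360.]
top tab [0, -0.013, 0] [303. 370.]
top tab [0, 0.013, 0] [244. 370.]
top tab [-0.007, 0, 0] [274. 386.]
top tab [0, 0, 0.007] [274. 369.]
top tab [0, -0.013, 0.007] [304. 368.]
side [-0.025, -0.005, 0.011] [164. 278.]
side [-0.025, -0.005, -0.011] [204. 249.]
side [-0.039, -0.005, 0.011] [173. 298.]
side [-0.039, -0.005, -0.011] [214. 268.]
side [0.025, -0.005, -0.011] [171. 183.]
side [0.039, -0.005, -0.011] [162. 166.]
side tab [0, -0.013, 0] [190. 301.]
side tab [0, 0.013, 0] [175. 266.]
side tab [-0.007, 0, 0] [168. 286.]
side tab [0, 0, 0.007] [182. 272.]
side tab [0, -0.013, 0.007] [190. 289.]
[276.16784375 231.58267881]
[221.11347986 260.89291713]
[224.26386849 298.83216197]
```

View pics/side2zz.png

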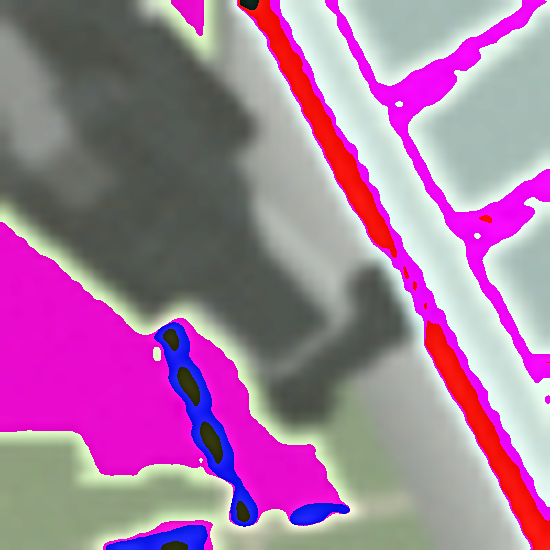

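```bash
python3 - <<'E'
from h import *
M=rot(r.sense()["orientation"]);tab=W([-.078,0,.048])+[.001,0,0]
for d in (.006,.010,.014): print(d,to(tab+d*M[:,1]))
E
```

```text
0.006 [0.16 3.44 1.22]
0.01 [0.16 3.84 1.22]
0.014 [0.16 4.24 1.22]
```

Request:
move_arm:
  plan:
    - [[0.2, 0, 1.2, 0], [0.2, 2, 1.2, 0], [0.2, 3.5, 1.2, 0], [0.2, 4, 1.2, 0], [0.2, 4, 1.2, 0]]

```text
t: 9.65
tool_pos: [0.5197, -0.01, 0.0432]
orientation: [-0.335, 0.609, 0.636, -0.335]
force: [-0.8, -0.1, -0.3]
opening: 0.0505
```

```bash
python3 st.py; python3 - <<'E'
from h import *
M=rot(r.sense()["orientation"]);tab=W([-.078,0,.048])+[.001,0,0]
print(to(tab+.01*M[:,1]))
for c in ("top","wrist"):
    im=imaging.capture(c); cv2.imwrite(f"pics/{c}3.png",im)
t=cv2.imread("pics/top3.png")[150:250,255:355]; cv2.imwrite("pics/top3z.png",cv2.resize(t,None,fx=4,fy=4,interpolation=cv2.INTER_CUBIC))
E
```

```text
t 9.65 q [-0.284  0.065 -1.026 -0.077  0.188 -0.259] F [-0.8 -0.1 -0.3] op 0.0505
pos [ 0.5197 -0.01    0.0432]
[[-0.034  0.55  -0.834]
 [ 0.999  0.034 -0.018]
 [ 0.018 -0.834 -0.551]]
[ 0.07 -0.16  0.87]
```

View pics/wrist3.png

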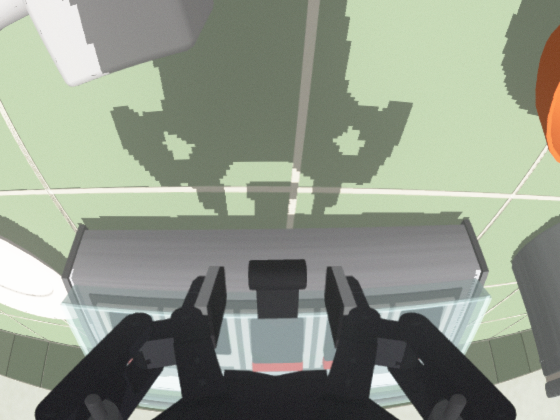

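View pics/top3z.png

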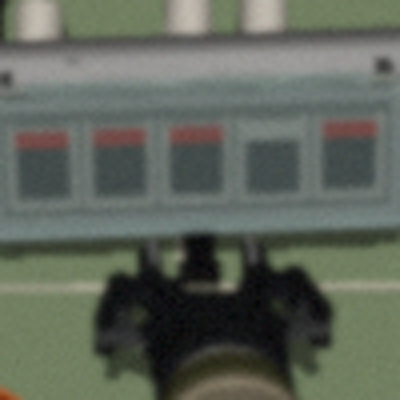

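Request:
move_arm:
  plan:
    - [[0.1, 0, 2, 0], [0.1, 0, 2, 0], [0.1, 0, 2, 0]]

```text
t: 10.05
tool_pos: [0.5138, -0.0111, 0.0402]
orientation: [-0.34, 0.606, 0.634, -0.339]
force: [0.1, 0.3, -0.3]
opening: 0.05
```

```bash
python3 st.py; python3 - <<'E'
from h import *
M=rot(r.sense()["orientation"]);tab=W([-.078,0,.048])+[.001,0,0]
print(to(tab+.01*M[:,1]))
for c in ("side","wrist"):
    im=imaging.capture(c); cv2.imwrite(f"pics/{c}4.png",im)
E
```

```text
t 10.05 q [-0.291  0.063 -1.027 -0.059  0.19  -0.267] F [ 0.1  0.3 -0.3] op 0.05
pos [ 0.5138 -0.0111  0.0402]
[[-0.035  0.538 -0.842]
 [ 0.999  0.036 -0.018]
 [ 0.02  -0.842 -0.539]]
[ 0.16 -0.07  0.22]
```

View pics/wrist4.png

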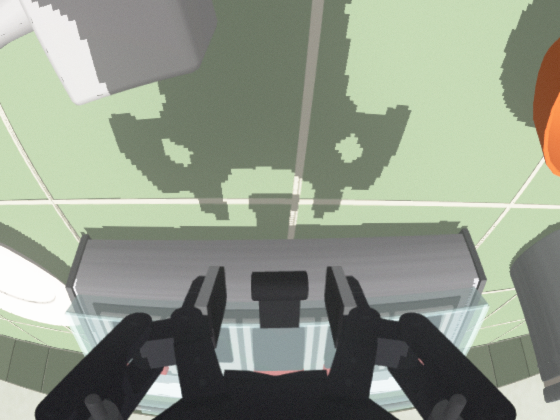

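Request:
move_arm:
  plan:
    - [[0.15, 0.4, 0.2, 0], [0.15, 0.4, 0.2, 0], [0.15, 0.4, 0.2, 0], [0.15, 0.4, 0.2, 0], [0.15, 0.4, 0.2, 0]]
  fingers: 1.5
  newtons: 30

```text
t: 10.65
tool_pos: [0.5157, -0.0091, 0.0365]
orientation: [-0.34, 0.605, 0.635, -0.339]
force: [1.2, 4.6, -0.5]
opening: 0.0252
```

```bash
python3 st.py; python3 - <<'E'
from h import *
im=imaging.capture("wrist"); cv2.imwrite(f"pics/wrist5.png",im)
E
```

```text
t 10.65 q [-0.285  0.076 -1.027 -0.071  0.188 -0.263] F [ 1.2  4.6 -0.5] op 0.0252
pos [ 0.5157 -0.0091  0.0365]
[[-0.036  0.537 -0.843]
 [ 0.999  0.038 -0.019]
 [ 0.021 -0.843 -0.538]]
```

View pics/wrist5.png

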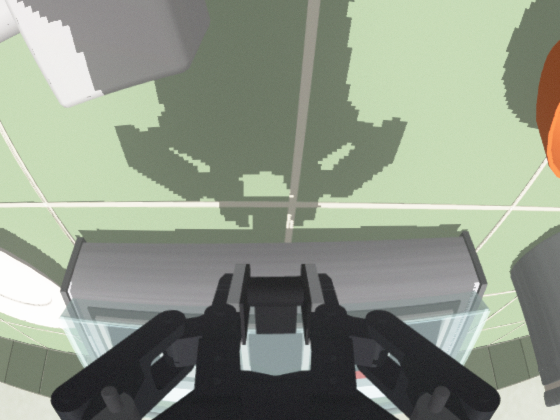

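```bash
cat > arc.py <<'E'
from h import *
import sys
p0,p1,n=map(float,sys.argv[1:4])
M=rot(r.sense()["orientation"])
def tab(f,a0=np.arctan2(-.053,-.1035)): a=a0-f; return W([.0255+.1165*np.cos(a),0,.101+.1165*np.sin(a)])
for f in np.linspace(p0,p1,int(n)+1)[1:]: print(round(f,3),np.round(100*M.T@(tab(f)-tab(p0)),2))
E
python3 arc.py 0 0.7 8
```

```text
0.088 [ 0.02 -1.01 -0.14]
0.175 [ 0.05 -2.   -0.37]
0.262 [ 0.07 -2.97 -0.68]
0.35 [ 0.09 -3.91 -1.08]
0.438 [ 0.11 -4.81 -1.56]
0.525 [ 0.14 -5.66 -2.11]
0.612 [ 0.16 -6.47 -2.74]
0.7 [ 0.18 -7.21 -3.44]
```

Request:
move_arm:
  plan:
    - [[0, -1, -0.1, 0], [0, -2, -0.4, 0], [0, -3, -0.7, 0], [0.1, -3.9, -1.1, 0], [0.1, -4.8, -1.6, 0], [0.1, -5.7, -2.1, 0], [0.1, -6.5, -2.7, 0], [0.1, -7.2, -3.4, 0]]

```text
t: 11.5
tool_pos: [0.5051, -0.0095, 0.1153]
orientation: [-0.341, 0.604, 0.635, -0.339]
force: [4.9, 4.2, -4.9]
opening: 0.0251
```

```bash
python3 st.py; python3 arc.py .7 1.35 8; python3 - <<'E'
from h import *
im=imaging.capture("side"); cv2.imwrite(f"pics/side6.png",im)
E
```

```text
t 11.5 q [-0.296 -0.113 -0.926  0.221  0.195 -0.273] F [ 4.9  4.2 -4.9] op 0.0251
pos [ 0.5051 -0.0095  0.1153]
[[-0.037  0.536 -0.843]
 [ 0.999  0.039 -0.019]
 [ 0.023 -0.843 -0.537]]
0.781 [ 0.02 -0.64 -0.7 ]
0.862 [ 0.04 -1.21 -1.45]
0.944 [ 0.05 -1.72 -2.25]
1.025 [ 0.07 -2.17 -3.08]
1.106 [ 0.08 -2.55 -3.95]
1.188 [ 0.09 -2.86 -4.84]
1.269 [ 0.1  -3.09 -5.76]
1.35 [ 0.11 -3.25 -6.69]
```

View pics/side6.png

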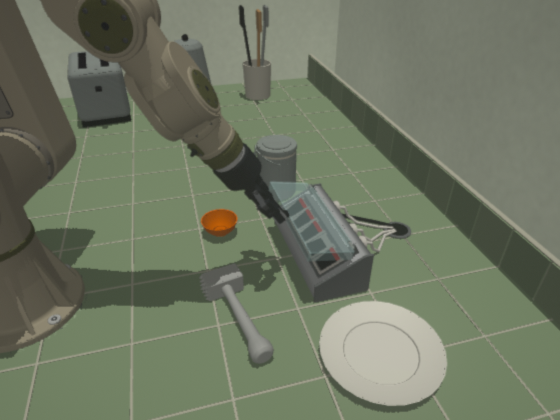

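Cover is lifting with the gripper (tab at about (280,210)). Continue along the arc.

Request:
move_arm:
  plan:
    - [[0, -0.6, -0.7, 0], [0, -1.2, -1.5, 0], [0, -1.7, -2.3, 0], [0, -2.2, -3.1, 0], [0, -2.6, -4, 0], [0, -2.9, -4.8, 0], [0, -3.1, -5.8, 0], [0, -3.3, -6.7, 0]]

```text
t: 12.35
tool_pos: [0.543, -0.0083, 0.1793]
orientation: [-0.342, 0.603, 0.635, -0.34]
force: [1.9, 6.7, -6.0]
opening: 0.0252
```

```bash
python3 st.py; python3 arc.py 1.35 1.82 6
```

```text
t 12.35 q [-0.265 -0.119 -0.744  0.407  0.181 -0.246] F [ 1.9  6.7 -6. ] op 0.0252
pos [ 0.543  -0.0083  0.1793]
[[-0.038  0.534 -0.845]
 [ 0.999  0.042 -0.019]
 [ 0.025 -0.845 -0.535]]
1.428 [ 0.01 -0.08 -0.91]
1.507 [ 0.01 -0.09 -1.82]
1.585 [ 0.01 -0.03 -2.73]
1.663 [ 0.01  0.1  -3.63]
1.742 [ 0.01  0.3  -4.52]
1.82 [ 0.01  0.57 -5.4 ]
```

Request:
move_arm:
  plan:
    - [[0, -0.1, -0.9, 0], [0, -0.1, -1.8, 0], [0, 0, -2.7, 0], [0, 0.1, -3.6, 0], [0, 0.3, -4.5, 0], [0, 0.6, -5.4, 0], [0, 0.6, -5.5, 0]]

```text
t: 13.05
tool_pos: [0.5943, -0.0065, 0.205]
orientation: [-0.342, 0.603, 0.636, -0.339]
force: [-1.6, 4.9, -0.4]
opening: 0.0255
```

```bash
python3 st.py; python3 - <<'E'
from h import *
im=imaging.capture("side"); cv2.imwrite(f"pics/side7.png",im)
E
```

```text
t 13.05 q [-0.23  -0.042 -0.608  0.459  0.164 -0.216] F [-1.6  4.9 -0.4] op 0.0255
pos [ 0.5943 -0.0065  0.205 ]
[[-0.04   0.535 -0.844]
 [ 0.999  0.043 -0.02 ]
 [ 0.025 -0.843 -0.537]]
```

View pics/side7.png

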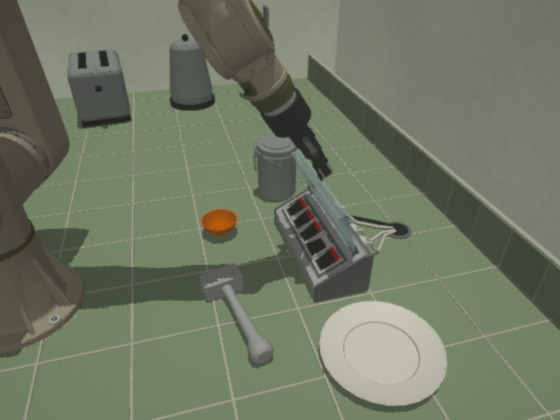

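Request:
move_arm:
  plan:
    - [[0, 0, 0, 0], [0, 0, 0, 0], [0, 0, 0, 0], [0, -3, 0, 0], [0, -7, 0, 0], [0, -11, 1, 0], [0, -11, 3, 0], [0, -11, 3, 0]]
  fingers: 5.5

```text
t: 13.9
tool_pos: [0.5081, -0.0121, 0.2817]
orientation: [-0.342, 0.604, 0.636, -0.339]
force: [-0.6, 0.5, -0.4]
opening: 0.0546
```

```bash
python3 st.py; python3 - <<'E'
from h import *
for c in ("side","wrist"):
    im=imaging.capture(c); cv2.imwrite(f"pics/{c}8.png",im)
for i in range(1,6): print(i,np.round(wproj(W(F(.043,.006,(3-i)*.046)))))
t=cv2.imread("pics/side8.png")[120:310,250:390]; cv2.imwrite("pics/side8z.png",cv2.resize(t,None,fx=3.1,fy=3.1,interpolation=cv2.INTER_CUBIC))
E
```

```text
t 13.9 q [-0.302 -0.271 -0.593  0.714  0.2   -0.278] F [-0.6  0.5 -0.4] op 0.0546
pos [ 0.5081 -0.0121  0.2817]
[[-0.038  0.536 -0.844]
 [ 0.999  0.041 -0.019]
 [ 0.025 -0.843 -0.537]]
1 [353. 122.]
2 [313. 121.]
3 [271. 120.]
4 [229. 121.]
5 [188. 123.]
```

View pics/wrist8.png

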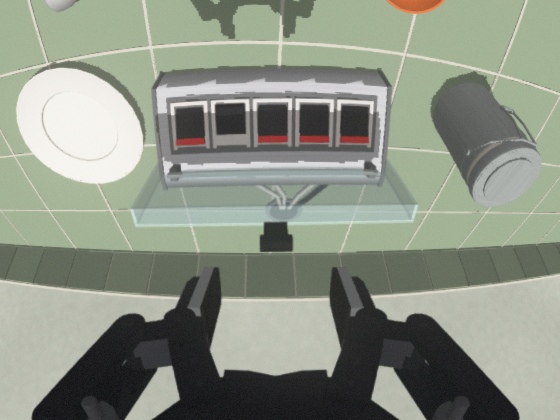

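View pics/side8z.png

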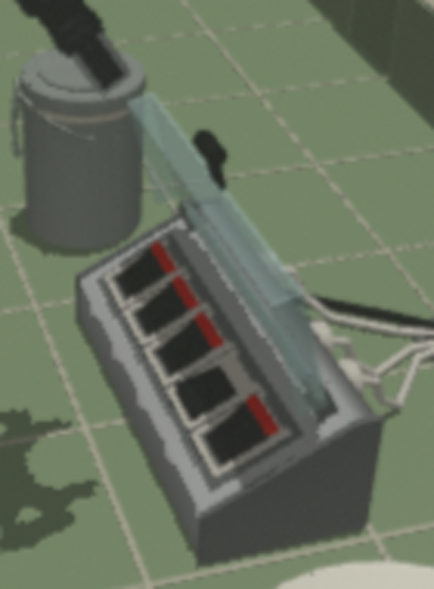

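```bash
cat > rk.py <<'E'
from h import *
import sys
i=int(sys.argv[1]); d=float(sys.argv[2])/1000
for o in (.006,.005,.004): print(o,to(W(F(.043+d,o,(3-i)*.046))))
E
python3 rk.py 2 17
```

```text
0.006 [ 4.24 21.73  5.02]
0.005 [ 4.24 21.83  5.03]
0.004 [ 4.23 21.93  5.03]
```

Request:
move_arm:
  plan:
    - [[2, 0, 2.5, 0], [4.2, 0, 5, 0], [4.2, 5, 5, 0], [4.2, 10, 5, 0], [4.2, 14, 5, 0], [4.2, 17, 5, 0], [4.2, 18.5, 5, 0], [4.2, 18.5, 5, 0]]
  fingers: 0

```text
t: 14.8
tool_pos: [0.565, 0.0368, 0.0965]
orientation: [-0.343, 0.602, 0.635, -0.34]
force: [-1.0, -0.5, -0.9]
opening: -0.0001
```

```bash
python3 st.py; python3 rk.py 2 17; python3 - <<'E'
from h import *
for c in ("side","wrist"):
    im=imaging.capture(c); cv2.imwrite(f"pics/{c}9.png",im)
t=cv2.imread("pics/side9.png")[120:310,250:390]; cv2.imwrite("pics/side9z.png",cv2.resize(t,None,fx=3.1,fy=3.1,interpolation=cv2.INTER_CUBIC))
E
```

```text
t 14.8 q [-0.139  0.042 -0.841  0.136  0.116 -0.138] F [-1.  -0.5 -0.9] op -0.0001
pos [0.565  0.0368 0.0965]
[[-0.039  0.532 -0.846]
 [ 0.999  0.043 -0.019]
 [ 0.026 -0.846 -0.533]]
0.006 [ 0.01  2.95 -0.21]
0.005 [ 0.01  3.05 -0.2 ]
0.004 [ 0.01  3.15 -0.19]
```

View pics/wrist9.png

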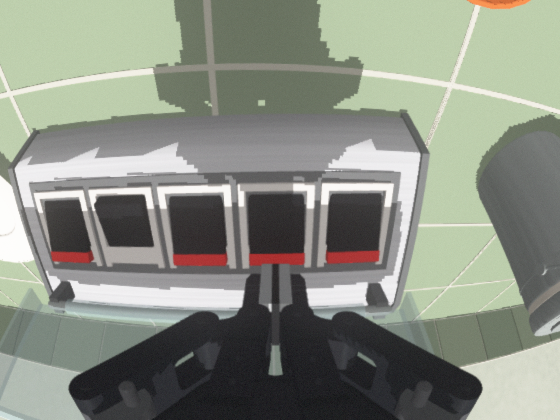

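View pics/side9z.png

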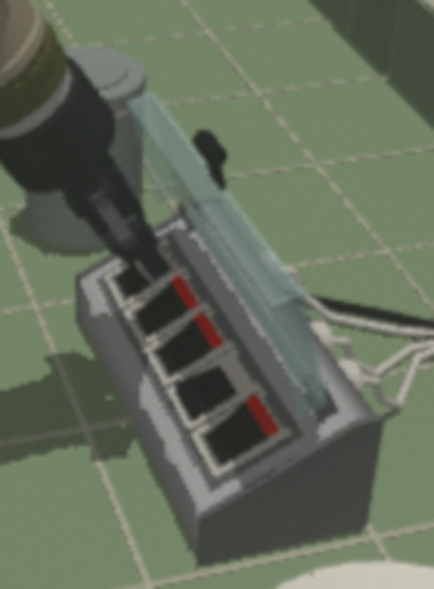

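Request:
move_arm:
  plan:
    - [[0, 1.5, -0.2, 0], [0, 2.5, -0.2, 0], [0, 2.9, -0.2, 0], [0, 3.1, -0.2, 0], [0, 3.1, -0.2, 0]]

```text
t: 15.4
tool_pos: [0.5837, 0.038, 0.0744]
orientation: [-0.342, 0.603, 0.636, -0.339]
force: [0.9, 0.9, -0.5]
opening: 0.0001
```

```bash
python3 st.py; python3 rk.py 2 17; python3 - <<'E'
from h import *
for c in ("side","wrist"):
    im=imaging.capture(c); cv2.imwrite(f"pics/{c}10.png",im)
t=cv2.imread("pics/side10.png")[120:310,250:390]; cv2.imwrite("pics/side10z.png",cv2.resize(t,None,fx=3.1,fy=3.1,interpolation=cv2.INTER_CUBIC))
E
```

```text
t 15.4 q [-0.13   0.114 -0.837  0.063  0.111 -0.13 ] F [ 0.9  0.9 -0.5] op 0.0001
pos [0.5837 0.038  0.0744]
[[-0.039  0.535 -0.844]
 [ 0.999  0.042 -0.019]
 [ 0.025 -0.844 -0.536]]
0.006 [0.03 0.09 0.2 ]
0.005 [0.02 0.19 0.21]
0.004 [0.02 0.29 0.22]
```

View pics/wrist10.png

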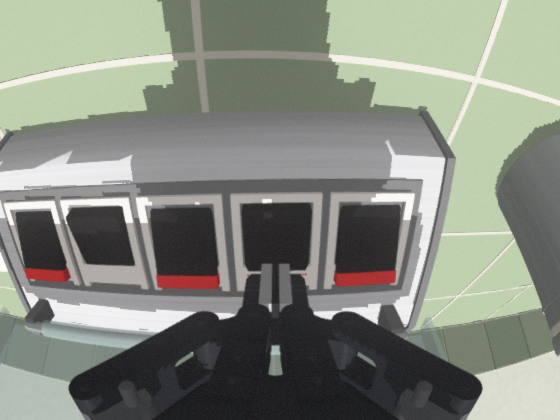

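Request:
move_arm:
  plan:
    - [[0, -3, 0, 0], [-3, -4, 0.2, 0], [-7, -4, 0.2, 0], [-11, -4, 0.2, 0], [-13.8, -4, 0.2, 0], [-13.8, -4, 0.2, 0]]

```text
t: 16.1
tool_pos: [0.5655, -0.105, 0.1035]
orientation: [-0.343, 0.605, 0.634, -0.339]
force: [0.5, 1.0, 0.3]
opening: -0.0001
```

```bash
python3 st.py; python3 rk.py 5 17; python3 - <<'E'
from h import *
for c in ("side","wrist"):
    im=imaging.capture(c); cv2.imwrite(f"pics/{c}11.png",im)
E
```

```text
t 16.1 q [-0.471  0.066 -0.781  0.226  0.281 -0.427] F [0.5 1.  0.3] op -0.0001
pos [ 0.5655 -0.105   0.1035]
[[-0.034  0.534 -0.845]
 [ 0.999  0.039 -0.016]
 [ 0.024 -0.844 -0.535]]
0.006 [ 0.39  3.75 -0.12]
0.005 [ 0.39  3.85 -0.11]
0.004 [ 0.38  3.94 -0.1 ]
```

View pics/wrist11.png

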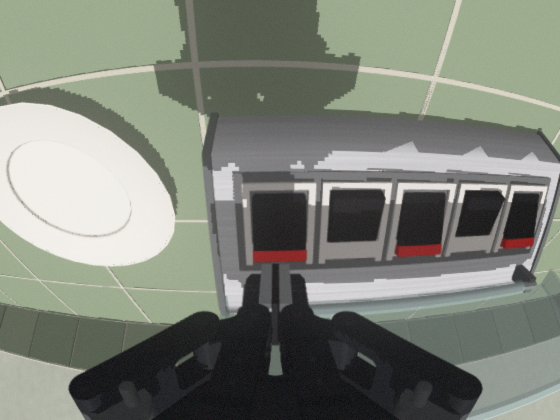

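Rocker 2 now shows no red (off). Fingers are near rocker 5 at (278,220), about 4 mm to its right-hand side; correct and press.

Request:
move_arm:
  plan:
    - [[0.4, 1, -0.1, 0], [0.4, 2.5, -0.1, 0], [0.4, 3.3, -0.1, 0], [0.4, 3.7, -0.1, 0], [0.4, 3.9, -0.1, 0], [0.4, 3.9, -0.1, 0]]

```text
t: 16.8
tool_pos: [0.5863, -0.0946, 0.0712]
orientation: [-0.343, 0.602, 0.636, -0.339]
force: [-6.9, 2.5, 12.5]
opening: -0.0001
```

```bash
python3 st.py; python3 rk.py 5 17; python3 - <<'E'
from h import *
for c in ("wrist",):
    im=imaging.capture(c); cv2.imwrite(f"pics/{c}12.png",im)
E
```

```text
t 16.8 q [-0.431  0.151 -0.789  0.126  0.266 -0.394] F [-6.9  2.5 12.5] op -0.0001
pos [ 0.5863 -0.0946  0.0712]
[[-0.04   0.534 -0.845]
 [ 0.999  0.044 -0.019]
 [ 0.027 -0.845 -0.535]]
0.006 [-0.5  -0.13 -0.07]
0.005 [-0.51 -0.03 -0.06]
0.004 [-0.51  0.07 -0.05]
```

View pics/wrist12.png

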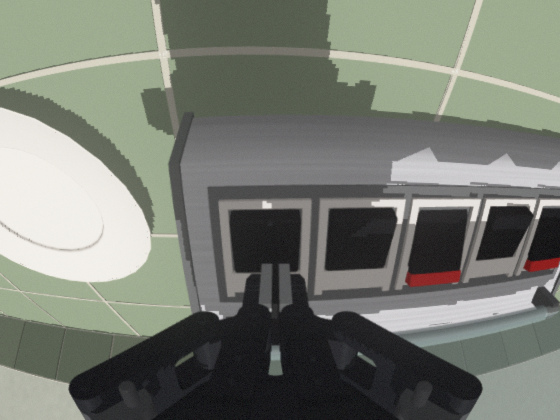

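Request:
move_arm:
  plan:
    - [[0, -3, 0, 0], [2, -4, 1, 0], [4.1, -4, 2.7, 0], [4.1, -4, 2.7, 0], [4.1, -4, 2.7, 0]]

```text
t: 17.35
tool_pos: [0.5401, -0.0549, 0.0914]
orientation: [-0.343, 0.602, 0.637, -0.34]
force: [-0.0, 0.1, 0.2]
opening: -0.0
```

```bash
python3 st.py; python3 rk.py 4 -10; python3 - <<'E'
from h import *
for c in ("wrist",):
    im=imaging.capture(c); cv2.imwrite(f"pics/{c}13.png",im)
E
```

```text
t 17.35 q [-0.387  0.017 -0.877  0.163  0.245 -0.355] F [-0.   0.1  0.2] op -0.0
pos [ 0.5401 -0.0549  0.0914]
[[-0.041  0.533 -0.845]
 [ 0.999  0.045 -0.02 ]
 [ 0.027 -0.845 -0.534]]
0.006 [-0.12  3.74 -0.11]
0.005 [-0.13  3.84 -0.1 ]
0.004 [-0.13  3.94 -0.09]
```

View pics/wrist13.png

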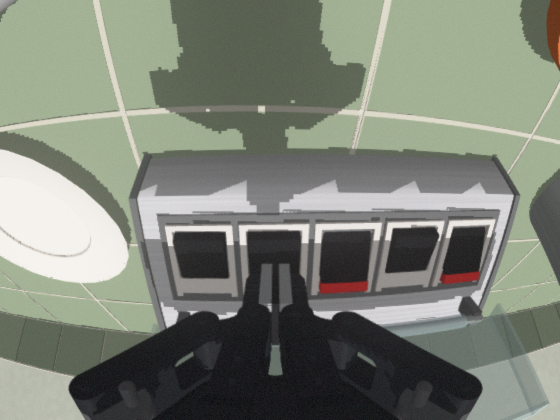

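Rocker 5 (left, (200,255)) now shows no red. Press rocker 4's lower half.

Request:
move_arm:
  plan:
    - [[-0.1, 1.5, -0.1, 0], [-0.1, 2.7, -0.1, 0], [-0.1, 3.3, -0.1, 0], [-0.1, 3.7, -0.1, 0], [-0.1, 3.9, -0.1, 0], [-0.1, 3.9, -0.1, 0]]

```text
t: 18.0
tool_pos: [0.5621, -0.0553, 0.0594]
orientation: [-0.343, 0.602, 0.636, -0.34]
force: [-7.3, -0.8, 5.5]
opening: -0.0002
```

```bash
python3 st.py; python3 rk.py 4 -10
```

```text
t 18.0 q [-0.366  0.117 -0.878  0.057  0.233 -0.336] F [-7.3 -0.8  5.5] op -0.0002
pos [ 0.5621 -0.0553  0.0594]
[[-0.04   0.533 -0.845]
 [ 0.999  0.043 -0.019]
 [ 0.026 -0.845 -0.534]]
0.006 [ 0.1  -0.13  0.04]
0.005 [ 0.09 -0.03  0.05]
0.004 [0.09 0.07 0.06]
```

Back off, and look at all rockers.

Request:
move_arm:
  plan:
    - [[0, -3, 0, 0], [0, -7, 1, 0], [2, -12, 2, 0], [4, -16, 2, 0], [4.5, -19, 2, 0], [4.5, -19, 2, 0]]

```text
t: 18.6
tool_pos: [0.443, -0.019, 0.2156]
orientation: [-0.339, 0.604, 0.637, -0.338]
force: [1.1, -1.0, -0.2]
opening: 0.0
```

```bash
python3 st.py; python3 - <<'E'
from h import *
for c in ("wrist","side"):
    im=imaging.capture(c); cv2.imwrite(f"pics/{c}14.png",im)
t=cv2.imread("pics/side14.png")[120:310,250:390]; cv2.imwrite("pics/side14z.png",cv2.resize(t,None,fx=3.1,fy=3.1,interpolation=cv2.INTER_CUBIC))
E
```

```text
t 18.6 q [-0.398 -0.381 -0.823  0.609  0.25  -0.365] F [ 1.1 -1.  -0.2] op 0.0
pos [ 0.443  -0.019   0.2156]
[[-0.04   0.54  -0.84 ]
 [ 0.999  0.041 -0.022]
 [ 0.023 -0.84  -0.541]]
```

View pics/wrist14.png

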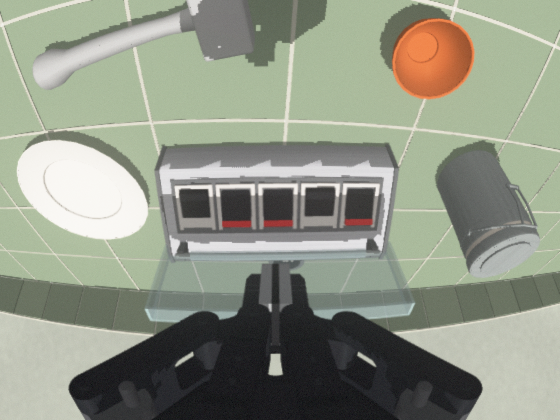

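View pics/side14z.png

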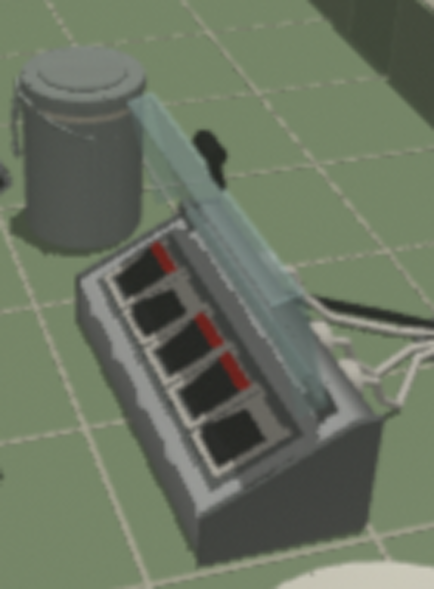

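```bash
python3 - <<'E'
from h import *
M=rot(r.sense()["orientation"]); g=np.array([.5943,-.0065,.205])
print(to(g-.10*M[:,1]),to(g))
E
```

```text
[  0.66  -1.25 -12.44] [  0.66   8.75 -12.44]
```

Request:
move_arm:
  plan:
    - [[0.2, -1.2, -4, 0], [0.5, -1.2, -8, 0], [0.7, -1.2, -12, 0], [0.7, -1.2, -12.4, 0], [0.7, 2, -12.4, 0], [0.7, 4, -12.4, 0], [0.7, 5, -12.4, 0], [0.7, 5, -12.4, 0]]
  fingers: 5.5

```text
t: 19.5
tool_pos: [0.5726, -0.0074, 0.2327]
orientation: [-0.343, 0.602, 0.635, -0.34]
force: [0.0, -0.5, -0.1]
opening: 0.055
```

```bash
python3 st.py; python3 - <<'E'
from h import *
print(to([.5943,-.0065,.205]))
for c in ("wrist","side"):
    im=imaging.capture(c); cv2.imwrite(f"pics/{c}15.png",im)
E
```

```text
t 19.5 q [-0.244 -0.105 -0.59   0.548  0.171 -0.229] F [ 0.  -0.5 -0.1] op 0.055
pos [ 0.5726 -0.0074  0.2327]
[[-0.039  0.531 -0.846]
 [ 0.999  0.043 -0.019]
 [ 0.026 -0.846 -0.532]]
[-0.06  3.5  -0.37]
```

View pics/wrist15.png

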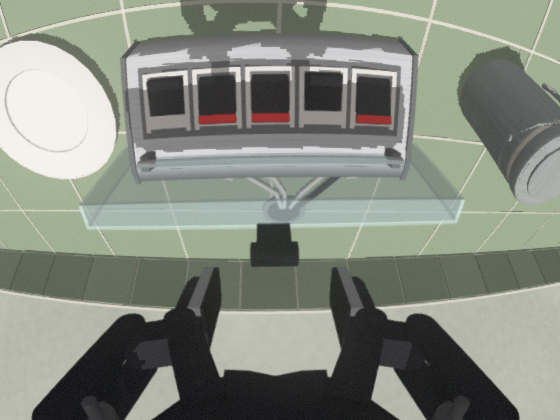

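Rockers still correct; the tab (275,250) is centred between the jaws. Advance and grip.

Request:
move_arm:
  plan:
    - [[0, 1, -0.3, 0], [0, 2.5, -0.3, 0], [0, 3.3, -0.3, 0], [0, 3.4, -0.3, 0]]

```text
t: 20.0
tool_pos: [0.594, -0.0062, 0.2078]
orientation: [-0.342, 0.603, 0.636, -0.34]
force: [-0.2, 0.3, 0.2]
opening: 0.0553
```

Request:
move_arm:
  plan:
    - [[0, 0, 0, 0], [0, 0, 0, 0], [0, 0, 0, 0], [0, 0, 0, 0], [0, 0, 0, 0]]
  fingers: 1.5
  newtons: 30

```text
t: 20.5
tool_pos: [0.5943, -0.0065, 0.2085]
orientation: [-0.342, 0.603, 0.636, -0.34]
force: [-0.8, -1.5, 2.6]
opening: 0.025
```

```bash
python3 st.py; python3 arc.py 1.82 1.0 8; python3 - <<'E'
from h import *
for c in ("wrist",):
    im=imaging.capture(c); cv2.imwrite(f"pics/{c}16.png",im)
E
```

```text
t 20.5 q [-0.229 -0.045 -0.601  0.469  0.163 -0.215] F [-0.8 -1.5  2.6] op 0.025
pos [ 0.5943 -0.0065  0.2085]
[[-0.039  0.535 -0.844]
 [ 0.999  0.042 -0.02 ]
 [ 0.025 -0.844 -0.536]]
1.718 [ 0.   -0.34  1.14]
1.615 [ 0.01 -0.56  2.32]
1.513 [ 0.   -0.67  3.51]
1.41 [-0.   -0.65  4.7 ]
1.308 [-0.01 -0.5   5.88]
1.205 [-0.02 -0.24  7.05]
1.102 [-0.04  0.14  8.18]
1.0 [-0.06  0.63  9.27]
```

View pics/wrist16.png

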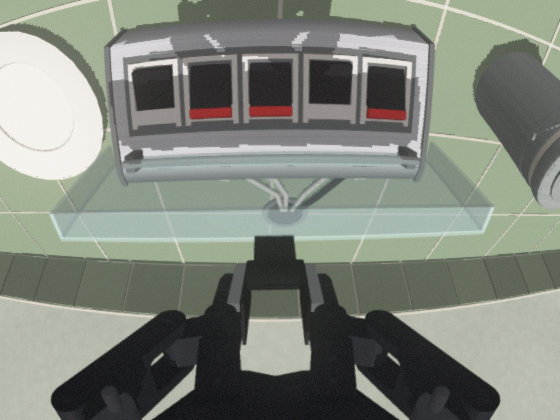

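Request:
move_arm:
  plan:
    - [[0, 0, 0, 0], [0, 0, 0, 0], [0, 0.3, 0.3, 0], [0, 0.5, 0.5, 0], [0, 0.5, 0.5, 0]]
  fingers: 4

```text
t: 21.05
tool_pos: [0.5919, -0.0061, 0.2004]
orientation: [-0.342, 0.603, 0.636, -0.34]
force: [-0.1, 0.1, 0.2]
opening: 0.04
```

Request:
move_arm:
  plan:
    - [[0, 0, 0, 0], [0, 0, 0, 0], [0, 0, 0, 0], [0, 0, 0, 0], [0, 0, 0, 0]]
  fingers: 1.5
  newtons: 30

```text
t: 21.55
tool_pos: [0.592, -0.0064, 0.2004]
orientation: [-0.342, 0.603, 0.635, -0.34]
force: [0.8, -1.9, -1.0]
opening: 0.0254
```

Request:
move_arm:
  plan:
    - [[0, -0.3, 1.1, 0], [0, -0.6, 2.3, 0], [0, -0.7, 3.5, 0], [0, -0.7, 4.7, 0], [0, -0.5, 5.9, 0], [0, -0.2, 7, 0], [0, 0.1, 8.2, 0], [-0.1, 0.6, 9.3, 0]]

```text
t: 22.35
tool_pos: [0.5173, -0.009, 0.1465]
orientation: [-0.341, 0.603, 0.636, -0.339]
force: [5.3, 0.2, -1.0]
opening: 0.0251
```

```bash
python3 st.py; python3 arc.py 1.0 0.35 8; python3 - <<'E'
from h import *
for c in ("wrist","side"):
    im=imaging.capture(c); cv2.imwrite(f"pics/{c}17.png",im)
E
```

```text
t 22.35 q [-0.287 -0.135 -0.85   0.318  0.193 -0.265] F [ 5.3  0.2 -1. ] op 0.0251
pos [ 0.5173 -0.009   0.1465]
[[-0.039  0.536 -0.843]
 [ 0.999  0.042 -0.02 ]
 [ 0.025 -0.843 -0.537]]
0.919 [-0.02  0.47  0.82]
0.838 [-0.03  1.    1.6 ]
0.756 [-0.05  1.6   2.34]
0.675 [-0.07  2.25  3.03]
0.594 [-0.09  2.95  3.65]
0.512 [-0.12  3.71  4.23]
0.431 [-0.14  4.51  4.73]
0.35 [-0.16  5.34  5.17]
```

View pics/wrist17.png

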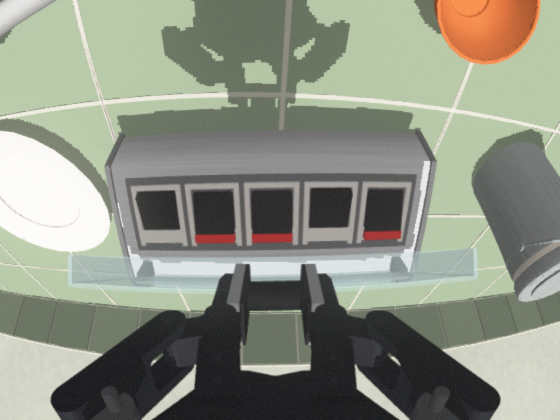

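Request:
move_arm:
  plan:
    - [[0, 0.5, 0.8, 0], [0, 1, 1.6, 0], [0, 1.6, 2.3, 0], [-0.1, 2.3, 3, 0], [-0.1, 3, 3.7, 0], [-0.1, 3.7, 4.2, 0], [-0.1, 4.5, 4.7, 0], [-0.1, 5.3, 5.2, 0]]

```text
t: 23.25
tool_pos: [0.5005, -0.0094, 0.0717]
orientation: [-0.342, 0.604, 0.635, -0.34]
force: [0.8, -4.5, 2.5]
opening: 0.0251
```

```bash
python3 st.py; python3 arc.py 0.35 0 5
```

```text
t 23.25 q [-0.3   -0.036 -1.002  0.072  0.197 -0.276] F [ 0.8 -4.5  2.5] op 0.0251
pos [ 0.5005 -0.0094  0.0717]
[[-0.038  0.534 -0.845]
 [ 0.999  0.04  -0.019]
 [ 0.024 -0.845 -0.535]]
0.28 [-0.02  0.75  0.32]
0.21 [-0.04  1.52  0.59]
0.14 [-0.06  2.3   0.81]
0.07 [-0.08  3.1   0.96]
0.0 [-0.1   3.91  1.07]
```

Request:
move_arm:
  plan:
    - [[0, 0.8, 0.3, 0], [0, 1.5, 0.6, 0], [-0.1, 2.3, 0.8, 0], [-0.1, 3.1, 1, 0], [-0.1, 3.9, 1.1, 0], [-0.1, 4, 1.1, 0], [-0.1, 4, 1.1, 0]]

```text
t: 23.95
tool_pos: [0.5125, -0.0089, 0.0317]
orientation: [-0.344, 0.602, 0.634, -0.342]
force: [-16.4, -3.6, 11.9]
opening: 0.0247
```

```bash
python3 st.py; python3 - <<'E'
from h import *
for c in ("wrist","side"):
    im=imaging.capture(c); cv2.imwrite(f"pics/{c}18.png",im)
t=cv2.imread("pics/side18.png")[175:305,260:390]; cv2.imwrite("pics/side18z.png",cv2.resize(t,None,fx=4.6,fy=4.6,interpolation=cv2.INTER_CUBIC))
E
```

```text
t 23.95 q [-0.287  0.083 -1.028 -0.068  0.19  -0.266] F [-16.4  -3.6  11.9] op 0.0247
pos [ 0.5125 -0.0089  0.0317]
[[-0.037  0.528 -0.848]
 [ 0.999  0.041 -0.018]
 [ 0.025 -0.848 -0.529]]
```

View pics/side18z.png

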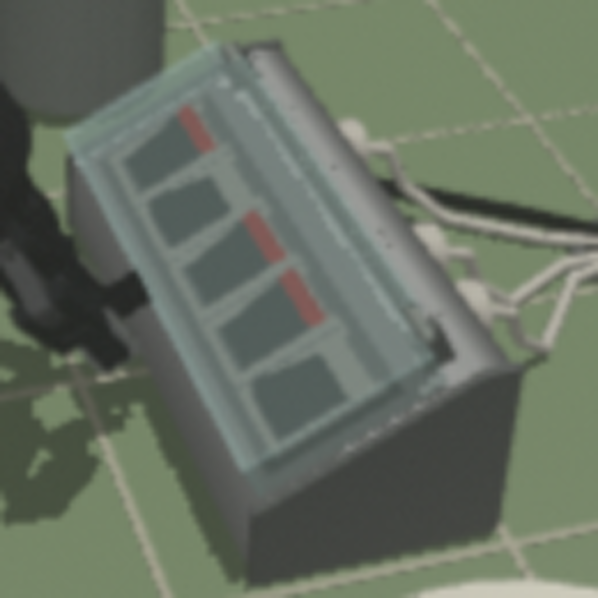

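Request:
move_arm:
  plan:
    - [[0, 0, 0, 0], [0, 0, 0, 0], [0, 0, 0, 0], [0, 0, 0, 0], [0, -1.5, 0, 0], [0, -4, 0, 0], [0, -8, 0, 0], [0, -11, 0, 0]]
  fingers: 5.5

```text
t: 24.85
tool_pos: [0.4532, -0.013, 0.1259]
orientation: [-0.345, 0.602, 0.634, -0.342]
force: [1.5, 0.4, 0.1]
opening: 0.0552
```

Request:
move_arm:
  plan:
    - [[0, -3, 0, 0], [0, -5, 0, 0], [0, -5, 0, 0], [0, -5, 0, 0]]

```text
t: 25.25
tool_pos: [0.4272, -0.0153, 0.1685]
orientation: [-0.344, 0.602, 0.634, -0.342]
force: [-0.3, 0.7, -0.5]
opening: 0.055
```

```bash
python3 st.py; python3 - <<'E'
from h import *
for c in ("wrist","side","top"):
    im=imaging.capture(c); cv2.imwrite(f"pics/{c}19.png",im)
t=cv2.imread("pics/side19.png")[175:305,260:390]; cv2.imwrite("pics/side19z.png",cv2.resize(t,None,fx=4.6,fy=4.6,interpolation=cv2.INTER_CUBIC))
a=cv2.imread("pics/side0.png").astype(int);b=cv2.imread("pics/side19.png").astype(int)
for nm,tb in (("tab",(slice(228,250),slice(272,292))),("console",(slice(180,300),slice(272,375)))):
    print(nm,np.abs(a-b)[tb].mean())
E
```

```text
t 25.25 q [-0.403 -0.368 -0.93   0.502  0.247 -0.369] F [-0.3  0.7 -0.5] op 0.055
pos [ 0.4272 -0.0153  0.1685]
[[-0.037  0.529 -0.848]
 [ 0.999  0.041 -0.019]
 [ 0.025 -0.848 -0.53 ]]
tab 2.300757575757576
console 3.6655609492988135
```

View pics/side19z.png

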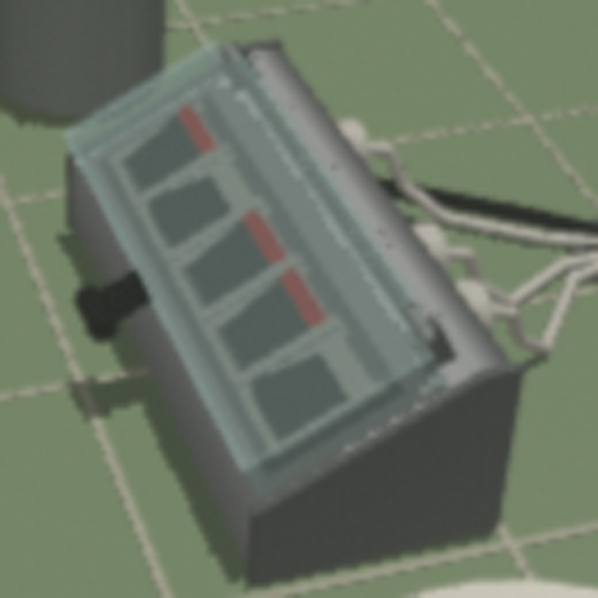

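View pics/wrist19.png

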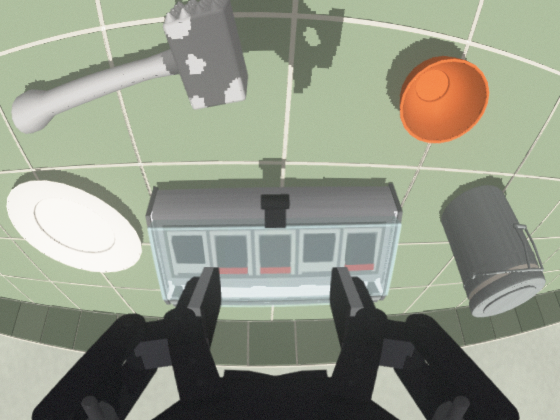

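The cover is in the same place as in the first picture: tab at (95,307) in the zoomed side view. The rockers read on, off, on, on, off, the bystanders have not moved, and the arm is clear. I'm handing in.

```bash
python3 -c "
from h import *
print(r.close_job())"
```

```text
the job is handed in; nothing more can be done
None
```

The console is set for the night, and I handed the job in at about 25 s of the 70 s allowed; no verdict is reported.

**What I did:**
- **Tilting the tool:** moves cannot tilt the tool directly. I stretched the arm past its reach until it leaned forward about 34°, then kept that lean.
- **Cover and rockers:** I pinched the cover's tab and swung the cover fully open, then flipped rockers 2 and 5 off and rocker 4 on. Rockers 1 and 3 were already right. I then gripped the tab again, shut the cover and let go.

**Last checks:**
- **Rockers:** the side and wrist pictures show on, off, on, on, off.
- **Cover:** it looks shut and matches the first picture at the tab.
- **Robot:** it is clear of everything, with contact force near zero.
- **Bystanders:** the canister, plate, tenderizer and bowl look undisturbed by eye. I did not measure them.

**What disagreed or could count against the run:**
- **Joint 3:** while tilting, it settled at about 1.265 rad against the printed range of 1.26. It also came close to its other limit (-1.028 against -1.03) at the shut tab. I took the first as rounding of the limit.
- **Console position:** one early wrist-camera view put the console about 15 mm farther off than the top and side cameras did. Later wrist views agreed with those two to within a few pixels, so I used the top and side position.
- **Forces:** the highest I saw was about 20 N on the tab when the cover met its shut stop, and about 15 N on rocker 5. Both are below the 40 N limit.

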